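Re-dress the clear organiser steps: swap tin and tray, nest the dish

TASK

Set the three clear organiser steps right: the tin and the shallow white tray must change places, so that the tray stands in the middle of the lowest step and the tin in the middle of the middle one (park one on a bare patch of the chest top meanwhile). Turn the deep white dish that stands on the highest step to match the tray and nest it in the tray, flat on the tray's floor, and stand the square glass bottle upright in the middle of the highest step in its stead. Set everything down rather than dropping it, do not tip over the bottle or the tin, and leave the round bottle, the tweezers and the nail file where they are.

Things in the scene. Friction and masses are not known exactly. Their poses are not given: they have to be found in the camera images.
- step_low: Lowest of the organiser's three clear plastic steps (rimless 5 mm tread on two end panels): 84 mm (x) by 140 mm (y, along the row), tread top 30 mm above its origin. Origin: centre of its footprint, 5 mm above the chest top. Fixed, as are all three, in a row in any order, 165 mm between centres. The tin stands on it at the start.
- step_mid: Middle-height clear step, fixed: 90 mm (x) by 110 mm (y, along the row), tread top 60 mm above its origin. Origin: centre of its footprint, 5 mm above the chest top. The tray stands on it at the start. Under the row lies a clear base plate, 112 mm deep, 500 mm long, 5 mm thick, centred on the middle one of the row.
- step_high: Highest clear step, fixed: 90 mm square, tread top 90 mm above its origin, its y along the row. Origin: centre of its footprint, 5 mm above the chest top. The dish stands on it at the start.
- tray: Shallow white plastic tray, oblong with cut corners: outside 62 mm (its x) by 112 mm (its y, the long way) by 20 mm high, upright walls 3 mm thick, floor 4 mm thick, so 56 by 106 mm inside. 90 g. Origin: centre of its underside, z up. Can be gripped from above across the 62 mm, over the outside.
- dish: Deep white plastic dish of the same cut-corner outline but smaller: outside 44 mm (its x) by 92 mm (its y, the long way) by 44 mm high, upright walls 3 mm thick. 80 g. Nests in the tray either way round with 6 to 7 mm to spare all round, its underside then 4 mm above the tray's underside and its upper 28 mm standing clear of the tray's rim; grip it there, across the 44 mm. Origin: centre of its underside, z up.
- tin: Closed round flat metal tin (petroleum jelly), 56 mm across its overlapping lid (lid from 15 to 28 mm up; 54 mm across below), 28 mm high, 70 g. Origin: centre of its underside, z up.
- bottle_square: Closed glass nail polish bottle with a square body 30 by 30 mm, 38 mm high, and a tall round black cap 15 mm across from 40 to 76 mm up. 55 g. Stands on the chest top at the start. Origin: centre of its underside, z up.
- bottle_round: Bystander: squat round nail polish bottle 38 mm across with a short round black cap, 55 mm high, loose on the chest top. Origin: centre of its underside. Not to be moved.
- tweezers: Bystander: steel tweezers lying flat on the chest top, 96 mm long (along its x), about 16 mm wide, 6 mm high. Origin: middle of its underside. Not to be moved.
- nail_file: Bystander: blue nail file lying flat on the chest top, 130 mm long (along its x), 17 mm wide, 4 mm thick. Origin: middle of its underside. Not to be moved.

How it is judged:
At the end, for the whole second after the job is handed in: Tray level on the low step, tin upright on the middle one, square bottle upright on the high one, each within 15 mm of the step's centre; dish flat on the tray's floor, within 10 mm of its centre and 0.2 rad of its long side; all at rest; the three bystanders within 20 mm of their starts (horizontal distance between tray and step_low below 0.015 m and z of tray in the frame of step_low between 0.026 and 0.035 m and angle between each of tray, tin, bottle_square, dish's own z axis and vertical below 0.1 rad and horizontal distance between tin and step_mid below 0.015 m and z of tin in the frame of step_mid between 0.056 and 0.065 m and horizontal distance between bottle_square and step_high below 0.015 m and z of bottle_square in the frame of step_high between 0.086 and 0.095 m and horizontal distance between dish and tray below 0.01 m and z of dish in the frame of tray between 0.001 and 0.007 m and angle between the y axis of dish and the y axis of tray, either way round below 0.2 rad and linear speed of each of tray, dish, tin, bottle_square below 0.02 m/s and distance of each of bottle_round, tweezers, nail_file from where it was at the start of the episode below 0.02 m); the robot touches nothing.
It fails at once if the square bottle or the tin is tipped over (leaning more than 0.8 rad) (angle between any of bottle_square, tin's own z axis and vertical above 0.8 rad).
It fails at once if the round bottle, the tweezers or the nail file is moved more than 20 mm (distance of any of bottle_round, tweezers, nail_file from where it was at the start of the episode above 0.02 m).
It fails at once if a thing is dropped (moving faster than 0.6 m/s, as after a fall of some 18 mm, with no finger touching it) ((linear speed of tray above 0.6 m/s and contact force between tray and the fingers below 0.05 N) or (linear speed of dish above 0.6 m/s and contact force between dish and the fingers below 0.05 N) or (linear speed of tin above 0.6 m/s and contact force between tin and the fingers below 0.05 N) or (linear speed of bottle_square above 0.6 m/s and contact force between bottle_square and the fingers below 0.05 N)).
It also fails if it takes over 125 s, if anything falls off the work surface, if the arm or the gripper's body presses on something with over 40 N, if the wrist force passes 120 N, or if a joint passes its speed limit or range.

ROBOT

A 6-joint arm with a two-finger parallel gripper is mounted at the origin on the work surface. World frame = base frame: x ahead of the robot, y to its left, z up, the work surface at z = 0. Lengths are in m, angles in rad, forces in N, time in s.
With the tool pointing down it reaches from about 0.375 to 0.9 m from the base axis. Payload 3.1 kg.
Tool frame: the origin (TCP) lies between the finger pads; the fingertips stand 11 mm ahead of it and the grasp point (between the pads) lies 8 mm behind it; z points along the fingers, y is the direction in which the jaws open and shut (so a half turn about z gives the same grasp; the last joint's range is limited). The gripper opens to 85 mm and grips with 20 to 120 N. Pads are 22 mm wide; open, the fingers measure 114 mm over their backs; the gripper's body (76 mm by 85 mm) begins 54 mm behind the grasp point. The pads swing forward as they close: fully open they stand 13 mm farther back than shut.
Start: joints at [-1.409, 0.527, 1.433, -0, 1.181, -0.178], TCP at [0.208, -0.589, 0.242] pointing down, gripper open.
Joint ranges: [-3.08, 3.08], [-0.75, 2.2], [0.22, 2.44], [-1.43, 4.57], [0, 2.65], [-2.85, 2.85]. Speed limits (rad/s): [2.79, 2.79, 3.14, 3.14, 3.14, 3.14].

INTERFACE

Orientations are given as a unit quaternion [x, y, z, w].
In Python, from station import manip gives the robot as it stands.
- The arm moves only by the tool move_arm, never from a script. Its argument "deltas" is a list of rows, each a list of 5 numbers: the shift along the tool's x, y, z in units of 40 cm (1.0 is 40 cm), then the turn about the tool's z in units of 0.5 rad (1.0 is 0.5 rad), then the opening in per cent of the stroke, from 0 (shut) to 100 (fully open). In form: [[x, y, z, twist, grip], ...]. A call has exactly 8 rows; each row is the pose to reach, as a shift and turn from the pose commanded when the call began, along the tool's axes at that moment; what a row does not reach only later rows make up. A row lasts 1/12 s, in which the tool goes at most 41.7 mm and 7.16 degrees, less where a joint would pass 70% of its speed; a pose out of reach is approached as far as the arm can. A call with a number of a shift or a turn outside -1 to 1 is refused whole. A call with a gripper value outside its range is refused whole. The fingers move at their own pace and stop on an object; "force" is the grip in N (left out, the last holds). Time passes only in rows, so rows that repeat a pose let the fingers close, or fill a call up. It gives the time, the measured TCP pose, the force and the opening at its end, in the units of the state.
- manip.sense(): the state, without advancing time (a new reading comes with each control period).
- manip.snapshot(name): name is "scene" or "top" or "wrist"; returns (picture, depth): 420x560x3 uint8, red, green, blue; 420x560 float32, m along the optical axis (not along the pixel's ray), 0 where there is no reading.
- manip.get_calibration(name): a dict with "vfov" (degrees; the focal length in pixels is half the picture's height over the tangent of half this angle, whatever the lens; pixels are square), "cx", "cy" (the principal point, pixels), "pose" (4x4, takes a point from camera to world coordinates). Camera axes: x right, y down, z forward; pixel columns grow to the right and rows downward; lengths in m; the calibration is good to about 2 mm. The wrist camera is an equidistant fisheye: a pixel r from the principal point sees the ray r / f radians off the axis. A picture is of the moment at which its call begins: read the wrist's pose just before it. get_calibration takes no time and is no camera call; for the wrist camera it gives the pose at the moment of the call.
- manip.sign_off(): hands the job in, once; it reports no verdict.
The state is a dict: "t": time; "q": joint angles; "qd": joint speeds; "tau": joint torques, N m; "tcp_pos": TCP position; "tool_rot": TCP orientation; "force": force on the tool from outside, world axes, zero at the start; "ft_torque": the same for the moment, N m; "finger_gap": opening from 0.0 (shut) to 1.0 (fully open).
Only numpy, scipy, OpenCV 4.12 (cv2) and the standard library are available. Lean on these libraries where they do the work, as an engineer would, in place of code of your own. Each camera call takes 0.05 s, during which the arm holds its last target.

## Working session

There is one attempt and no reset: what is moved stays moved. The work goes in short steps, Python scripts to look and compute and a tool call to move; the robot and the scene stay as the last step left them, time stands still between calls to the robot, and variables do not carry over. Pictures are saved under pics/ and viewed, and the job is handed in when it is done.

Besides the shell and the picture viewer there is one more tool, called after "Request:" as name(argument=value, ...) on one line, values as JSON. move_arm: Moves the arm, as the interface text tells. Its arguments: {"type":"object","properties":{"deltas":{"type":"array","items":{"type":"array","items":{"type":"number"}}},"force":{"type":"number"}},"required":["deltas"]}

```bash
ls; mkdir -p pics
python3 - <<'E'
from station import manip
import cv2,numpy as np
np.set_printoptions(precision=4,suppress=True)
print(manip.sense())
for n in ["scene","top","wrist"]:
    c=manip.get_calibration(n); print(n,c)
    p,d=manip.snapshot(n)
    cv2.imwrite(f"pics/{n}0.png",p[:,:,::-1]); np.savez(f"pics/{n}0.npz",p=p,d=d,**{k:c[k] for k in c})
E
```

```text
pics
{'t': 0.0, 'q': array([-1.4095,  0.5285,  1.434 , -0.    ,  1.1814, -0.1785]), 'qd': array([ 0.0004,  0.0011,  0.0018, -0.0011,  0.0012,  0.0002]), 'tau': array([  0.0004, -44.2343, -17.8025,  -0.    ,   0.0085,  -0.    ]), 'tcp_pos': array([ 0.2082, -0.5885,  0.2413]), 'tool_rot': array([ 0.9856,  0.1691,  0.    , -0.0011]), 'force': array([ 0.4176, -1.0321,  0.244 ]), 'ft_torque': array([-0.029 ,  0.0328, -0.0018]), 'finger_gap': 1.0008718471761058}
scene {'vfov': 51.89324066391191, 'cx': 285.67388990689847, 'cy': 207.79229579116503, 'pose': array([[ 0.7369,  0.3886, -0.5531,  1.1479],
       [ 0.6759, -0.4077,  0.614 , -0.5955],
       [ 0.0131, -0.8263, -0.5631,  0.6266],
       [ 0.    ,  0.    ,  0.    ,  1.    ]])}
top {'vfov': 57.550986315749185, 'cx': 273.6923781737344, 'cy': 204.28948148433204, 'pose': array([[-0.0121, -0.9978,  0.0657,  0.5568],
       [-0.9997,  0.0105, -0.0235,  0.0036],
       [ 0.0227, -0.066 , -0.9976,  1.1063],
       [ 0.    ,  0.    ,  0.    ,  1.    ]])}
wrist {'vfov': 65.70646984690485, 'cx': 279.74754686264816, 'cy': 213.13305817940585, 'pose': array([[ 0.3325, -0.9062, -0.2614,  0.2748],
       [-0.9431, -0.3197, -0.0915, -0.5662],
       [-0.0006,  0.2769, -0.9609,  0.3735],
       [ 0.    ,  0.    ,  0.    ,  1.    ]])}
```

View pics/scene0.png

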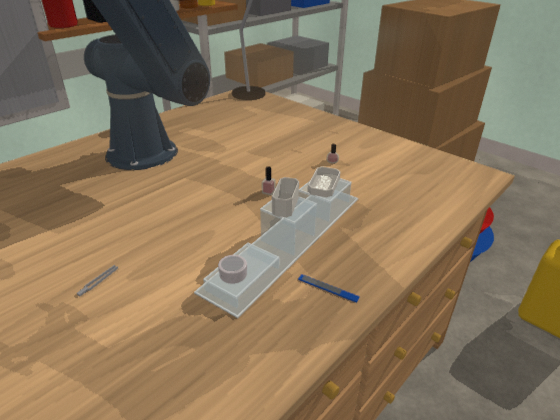

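View pics/top0.png

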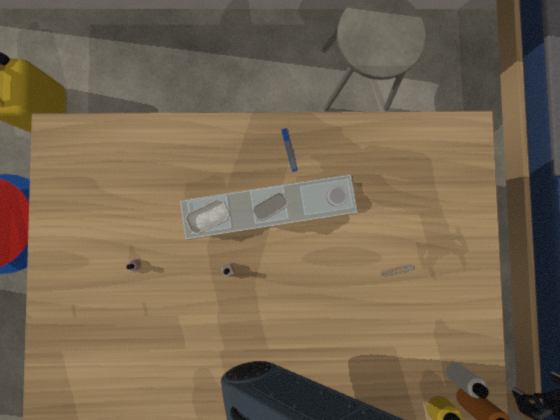

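View pics/wrist0.png

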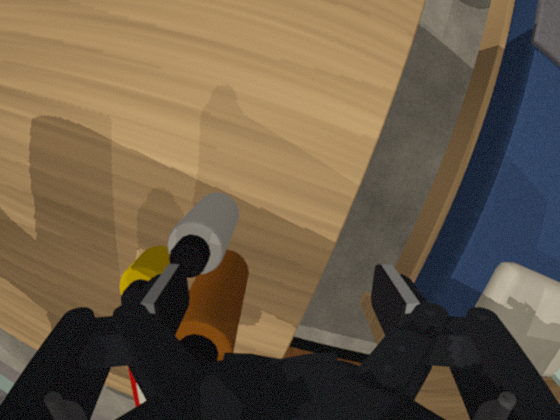

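Run:
```python
import cv2,numpy as np
t=cv2.imread("pics/top0.png"); s=cv2.imread("pics/scene0.png")
cv2.imwrite("pics/topz.png",cv2.resize(t[110:290,110:370],None,fx=3,fy=3,interpolation=cv2.INTER_CUBIC))
cv2.imwrite("pics/scenez.png",cv2.resize(s[130:320,180:380],None,fx=3.1,fy=3.1,interpolation=cv2.INTER_CUBIC))
```

```text
(no output)
```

View pics/topz.png

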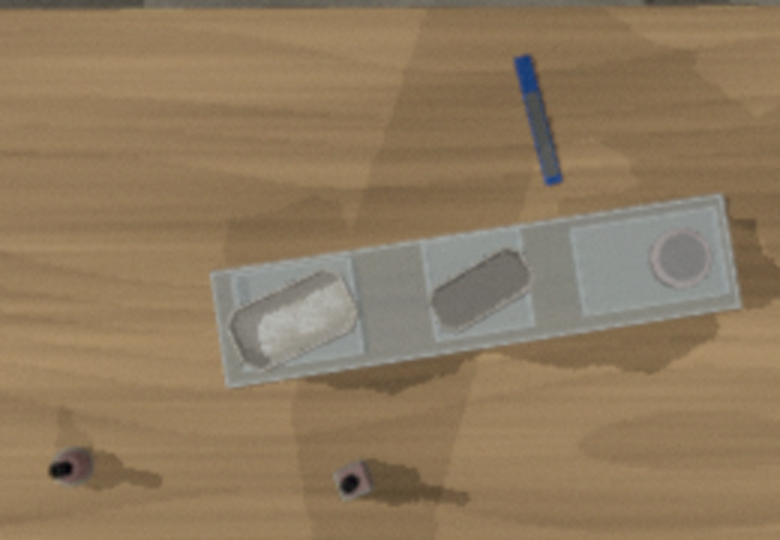

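View pics/scenez.png

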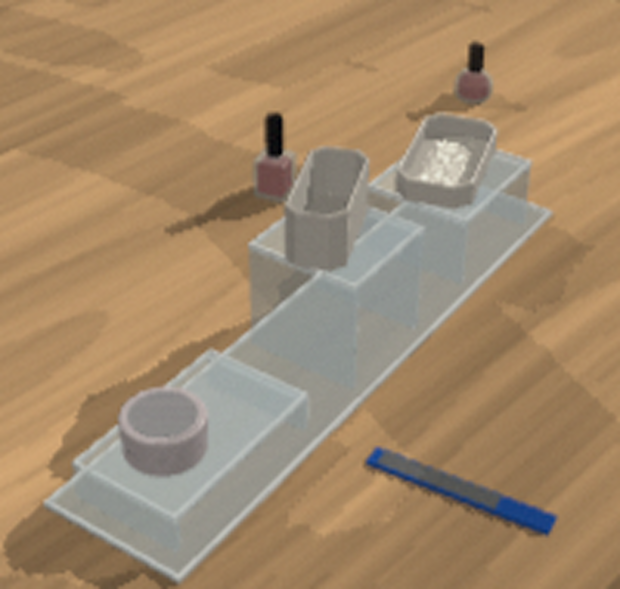

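```bash
cat > h.py <<'E'
import numpy as np,cv2
from scipy.spatial.transform import Rotation as R
np.set_printoptions(precision=4,suppress=True)
def ray(c,u,v,fish=False):
    f=210/np.tan(np.radians(float(c["vfov"]))/2); x=(u-c["cx"]);y=(v-c["cy"])
    if fish:
        r=np.hypot(x,y);th=r/f; d=np.array([np.sin(th)*x/max(r,1e-9),np.sin(th)*y/max(r,1e-9),np.cos(th)])
    else: d=np.array([x/f,y/f,1])
    P=c["pose"]; return P[:3,3],P[:3,:3]@d
def onz(c,u,v,z,fish=False):
    o,d=ray(c,u,v,fish); return o+d*(z-o[2])/d[2]
def go(s,pos,yaw,dz=None):
    """deltas (row units) from state s to tool-down TCP pos with tool x axis at world yaw"""
    Rt=R.from_quat(s["tool_rot"]).as_matrix()
    d=Rt.T@(np.array(pos)-s["tcp_pos"])/0.4
    cy=np.arctan2(Rt[1,0],Rt[0,0])
    a=-(yaw-cy) # turn about tool z (down)
    a=(a+np.pi/2)%np.pi-np.pi/2
    return d, a/0.5, cy
E
python3 - <<'E'
from h import *
c=dict(np.load("pics/top0.npz"))
def Z(u,v,z):
    p=onz(c,u/3+110-.33,v/3+110-.33,z); return p
q=[Z(*a,.005) for a in[(211,272),(723,195),(741,307),(230,386)]]
for p in q: print(p)
print("ctr",np.mean(q,0), [np.linalg.norm(q[i]-q[(i+1)%4]) for i in range(4)])
print("row dir",np.degrees(np.arctan2(*(q[0]-q[1]+q[3]-q[2])[[1,0]])))
for n,u,v,z in[("tray",293,320,.085),("dish",481,290,.139),("tin",682,259,.063),("sq top",350,484,.076),("sq body",352,480,.04),("round",60,469,.055),("tw",398*3-330,(270-110)*3,.003),("file",540,120,.004)]:
    print(n,Z(u,v,z))
# depth
d=c["d"]
for (u,v) in [(210,217),(270,207),(337,195),(320,200),(235,225),(240,210),(292,203)]: print(u,v,d[v,u], (c["pose"][:3,:3]@np.array([(u-c["cx"])/382,(v-c["cy"])/382,1])*d[v,u]+c["pose"][:3,3]))
E
```

```text
[0.6435 0.2468 0.005 ]
[ 0.7135 -0.2478  0.005 ]
[ 0.6044 -0.2625  0.005 ]
[0.5345 0.2283 0.005 ]
ctr [ 0.624  -0.0088  0.005 ] [np.float64(0.4995224074728477), np.float64(0.11008932425979517), np.float64(0.49582216652076233), np.float64(0.11055996596349536)]
row dir 98.07412693016208
tray [0.5938 0.1566 0.085 ]
dish [ 0.6154 -0.0098  0.139 ]
tin [ 0.6465 -0.1953  0.063 ]
sq top [0.4479 0.1076 0.076 ]
sq body [0.4478 0.1094 0.04  ]
round [0.4629 0.3704 0.055 ]
tw [ 0.4369 -0.3773  0.003 ]
file [ 0.7887 -0.0709  0.004 ]
210 217 1.0356482 [0.5925 0.1523 0.0669]
270 207 1.0099314 [ 0.6161 -0.0103  0.0981]
337 195 1.0502921 [ 0.6492 -0.1953  0.0642]
320 200 1.0794115 [ 0.6382 -0.1527  0.0333]
235 225 1.1010195 [0.5709 0.0899 0.0015]
240 210 1.1030793 [0.614  0.0751 0.0026]
292 203 1.1063675 [ 0.6326 -0.0754  0.0041]
```

```bash
cat > plan.py <<'E'
import sys
from station import manip
from h import *
x,y,z,yaw=map(float,sys.argv[1:5])
s=manip.sense(); d,t,cy=go(s,[x,y,z],np.radians(yaw))
print("t",round(s["t"],2),"tcp",s["tcp_pos"],"yaw",np.degrees(cy),"gap",s["finger_gap"],"F",s["force"],"q",s["q"])
print("delta units",d,"turn units",t)
E
python3 plan.py 0.62 -0.05 0.30 98
```

```text
t 0.15 tcp [ 0.2082 -0.5887  0.2416] yaw 19.46763099764719 gap 0.9982712254583475 F [-0.1797 -0.2506  0.0867] q [-1.4095  0.5283  1.4336  0.      1.1814 -0.1785]
delta units [ 1.4195 -0.927  -0.1441] turn units -2.7412968169643817
```

Request:
move_arm(deltas=[[0.1,-0.06,-0.06,-0.2,100],[0.2,-0.12,-0.14,-0.4,100],[0.28,-0.18,-0.14,-0.6,100],[0.36,-0.24,-0.14,-0.8,100],[0.44,-0.3,-0.14,-1,100],[0.52,-0.36,-0.14,-1,100],[0.6,-0.42,-0.14,-1,100],[0.68,-0.48,-0.14,-1,100]])

```text
t: 0.82
tcp_pos: [0.3944, -0.326, 0.2983]
tool_rot: [0.913, 0.407, 0.0, -0.0]
force: [0.4, 0.7, -0.5]
finger_gap: 1.002
```

```bash
python3 plan.py 0.62 -0.05 0.30 98
```

```text
t 0.82 tcp [ 0.3944 -0.326   0.2983] yaw 48.086880337501796 gap 1.0022351423749696 F [ 0.4429  0.6924 -0.4712] q [-0.9095  0.3071  1.642   0.0001  1.1926 -0.178 ]
delta units [ 0.8902 -0.0414 -0.0041] turn units -1.742296556105029
```

Request:
move_arm(deltas=[[0.12,0,0,-0.2,100],[0.24,-0.01,0,-0.4,100],[0.36,-0.02,0,-0.6,100],[0.48,-0.02,0,-0.8,100],[0.6,-0.03,0,-1,100],[0.72,-0.03,0,-1,100],[0.84,-0.04,0,-1,100],[0.89,-0.04,0,-1,100]])

```text
t: 1.48
tcp_pos: [0.6056, -0.068, 0.2981]
tool_rot: [0.784, 0.621, -0.0, -0.0]
force: [1.0, -0.9, 0.4]
finger_gap: 0.997
```

Request:
move_arm(deltas=[[0,0,0,-0.2,100],[0,0,0,-0.4,100],[0,0,0,-0.6,100],[0,0,0,-0.75,100],[0,0,0,-0.75,100],[0,0,0,-0.75,100],[0,0,0,-0.75,100],[0,0,0,-0.75,100]])

```text
t: 2.15
tcp_pos: [0.6048, -0.0702, 0.2982]
tool_rot: [0.655, 0.756, -0.0, -0.0]
force: [-0.5, -0.2, -0.6]
finger_gap: 0.998
```

```bash
cat > look.py <<'E'
import sys
from station import manip
from h import *
n=sys.argv[1]; cam=sys.argv[2] if len(sys.argv)>2 else "wrist"
s=manip.sense(); c=manip.get_calibration(cam); p,d=manip.snapshot(cam)
cv2.imwrite(f"pics/{n}.png",p[:,:,::-1]); np.savez(f"pics/{n}.npz",p=p,d=d,**c)
print(s["t"],s["tcp_pos"],s["q"],s["force"],s["finger_gap"])
E
python3 look.py w1
```

```text
2.15 [ 0.6048 -0.0702  0.2982] [-0.2989  0.4488  1.4083  0.      1.2847 -0.4416] [-0.5234 -0.2116 -0.6174] 0.9977571435781841
```

View pics/w1.png

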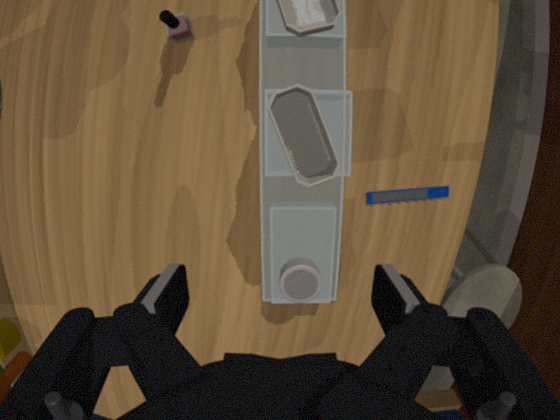

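```bash
cat > crop.py <<'E'
import sys,cv2
n,x0,y0,x1,y1,f=sys.argv[1],*map(int,sys.argv[2:7])
im=cv2.imread(f"pics/{n}.png")[y0:y1,x0:x1]
cv2.imwrite(f"pics/{n}_c{x0}_{y0}.png",cv2.resize(im,None,fx=f,fy=f,interpolation=cv2.INTER_CUBIC))
E
python3 crop.py w1 240 80 370 310 3
```

```text
(no output)
```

View pics/w1_c240_80.png

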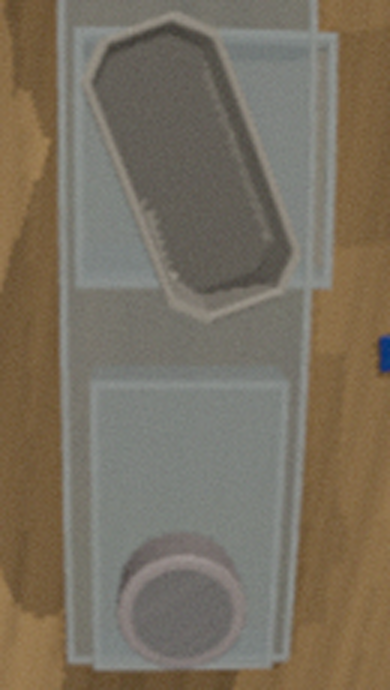

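Run:
```python
from h import *
c=dict(np.load("pics/w1.npz"))
Z=lambda u,v,z: onz(c,240+(u-1)/3,80+(v-1)/3,z,True)
L=[Z(*a,.035) for a in[(90,381),(289,380),(274,666),(95,666)]]
H=[Z(*a,.095) for a in[(75,28),(337,34),(330,288),(75,286)]]
for n,q in(("low",L),("high",H)):
    print(n,np.mean(q,0),[np.linalg.norm(q[i]-q[(i+1)%4]) for i in range(4)],np.degrees(np.arctan2(*(q[0]-q[2+1]+q[1]-q[2])[[1,0]])))
print("tin",Z(181,611,.063), "w", Z(243,608,.063)-Z(118,608,.063))
D=[Z(*a,.139) for a in[(175,14),(215,28),(297,247),(280,290),(207,320),(172,302),(88,80),(100,42)]]
D=np.array(D);print(D);print("dish",D.mean(0),np.degrees(np.arctan2(*(D[1]-D[2])[[1,0]])),np.degrees(np.arctan2(*(D[6]-D[5])[[1,0]])), cv2.minAreaRect((D[:,:2]*1000).astype(np.float32)))
```

```text
low [ 0.6495 -0.1709  0.035 ] [np.float64(0.08417212355122615), np.float64(0.140393092523794), np.float64(0.08494544530734348), np.float64(0.13866626233462326)] 98.61439297484863
high [ 0.6255 -0.0081  0.095 ] [np.float64(0.08950613668684687), np.float64(0.08935692562558319), np.float64(0.08979055795000707), np.float64(0.08934057626927398)] 97.91101145832245
tin [ 0.6488 -0.1954  0.063 ] w [0.0529 0.007  0.    ]
[[ 0.6061  0.0341  0.139 ]
 [ 0.6183  0.0318  0.139 ]
 [ 0.653  -0.0294  0.139 ]
 [ 0.6501 -0.0433  0.139 ]
 [ 0.6295 -0.0558  0.139 ]
 [ 0.618  -0.0519  0.139 ]
 [ 0.5837  0.0108  0.139 ]
 [ 0.5855  0.0225  0.139 ]]
dish [ 0.618  -0.0101  0.139 ] 119.55353991882379 118.74575179739504 ((618.521728515625, -10.439434051513672), (41.5355339050293, 89.83684539794922), 29.38117218017578)
```

```bash
python3 plan.py 0.6488 -0.1954 0.10 98
```

```text
t 2.2 tcp [ 0.6048 -0.0702  0.2983] yaw 98.1850350993679 gap 0.9970058735759836 F [ 0.2547  0.014  -0.1608] q [-0.2989  0.4487  1.4082  0.      1.2848 -0.4418]
delta units [-0.3255  0.0645  0.4956] turn units 0.00645894343144926
```

Request:
move_arm(deltas=[[-0.1,0.02,0,0,100],[-0.2,0.04,0.03,0,100],[-0.28,0.055,0.1,0,100],[-0.325,0.065,0.2,0,100],[-0.325,0.065,0.3,0,100],[-0.325,0.065,0.4,0,100],[-0.325,0.065,0.495,0,100],[-0.325,0.065,0.495,0,100]])

```text
t: 2.87
tcp_pos: [0.6431, -0.1927, 0.0907]
tool_rot: [0.655, 0.756, -0.002, -0.009]
force: [-1.8, -0.3, -0.9]
finger_gap: 0.998
```

```bash
python3 plan.py 0.6488 -0.1954 0.049 98; python3 look.py w2
```

```text
t 2.87 tcp [ 0.6431 -0.1927  0.0907] yaw 98.1571235125274 gap 0.9975071269739113 F [-1.7574 -0.2523 -0.9463] q [-0.4573  0.7754  1.4049 -0.      0.98   -0.5997]
delta units [-0.0097  0.0148  0.1038] turn units 0.005484645251803588
2.8667 [ 0.6431 -0.1927  0.0907] [-0.4573  0.7754  1.4049 -0.      0.98   -0.5997] [-1.7574 -0.2523 -0.9463] 0.9975071269739113
```

View pics/w2.png

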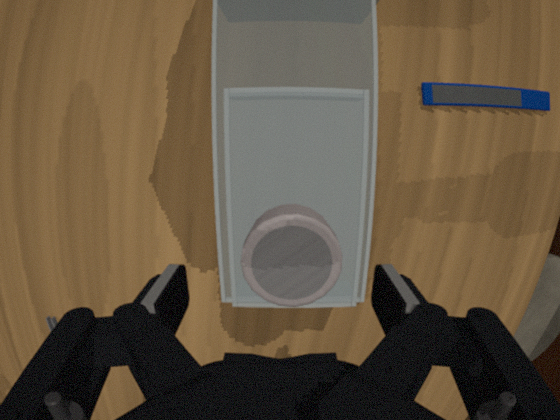

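```bash
python3 plan.py 0.6488 -0.1954 0.049 98
python3 - <<'E'
from h import *
c=dict(np.load("pics/w2.npz"))
print([onz(c,u,v,z,True) for u,v,z in [(291.5,258,.063)]],[onz(c,u,v,.035,True) for u,v in[(225,89),(368,91),(363,303),(222,300)]])
E
```

```text
t 2.92 tcp [ 0.6456 -0.1936  0.0951] yaw 98.19293685229408 gap 0.9987692513646693 F [ 0.5858 -0.6906  0.7421] q [-0.4568  0.7703  1.4008 -0.      0.9825 -0.5998]
delta units [-0.0064  0.0085  0.1152] turn units 0.006734766641931511
[array([ 0.6491, -0.1933,  0.063 ])] [array([ 0.5984, -0.1084,  0.035 ]), array([ 0.6803, -0.097 ,  0.035 ]), array([ 0.7054, -0.2322,  0.035 ]), array([ 0.6099, -0.2434,  0.035 ])]
```

Request:
move_arm(deltas=[[0,0,0.04,0,100],[0,0,0.08,0,100],[0,0,0.115,0,100],[0,0,0.125,0,100],[0,0,0.125,0,100],[0,0,0.125,0,100],[0,0,0.125,0,60],[0,0,0.125,0,50]], force=30)

```text
t: 3.58
tcp_pos: [0.6501, -0.1953, 0.0518]
tool_rot: [0.654, 0.756, 0.0, 0.001]
force: [-0.3, 0.2, -0.1]
finger_gap: 0.749
```

Request:
move_arm(deltas=[[0,0,0,0,50],[0,0,0,0,50],[0,0,0,0,50],[0,0,0,0,50],[0,0,0,0,50],[0,0,0,0,50],[0,0,0,0,50],[0,0,0,0,50]])

```text
t: 4.25
tcp_pos: [0.6499, -0.1953, 0.0518]
tool_rot: [0.654, 0.756, 0.0, 0.001]
force: [-0.6, 1.0, 5.8]
finger_gap: 0.63
```

```bash
python3 plan.py 0.53 -0.2 0.12 98; python3 look.py w3
```

```text
t 4.25 tcp [ 0.6499 -0.1953  0.0518] yaw 98.25679854594176 gap 0.6302372426593442 F [-0.6442  0.9562  5.7722] q [-0.4562  0.83    1.4143 -0.0001  0.8954 -0.6003]
delta units [ 0.0312 -0.298  -0.171 ] turn units 0.008963960282035277
4.25 [ 0.6499 -0.1953  0.0518] [-0.4562  0.83    1.4143 -0.0001  0.8954 -0.6003] [-0.6442  0.9562  5.7722] 0.6302372426593442
```

View pics/w3.png

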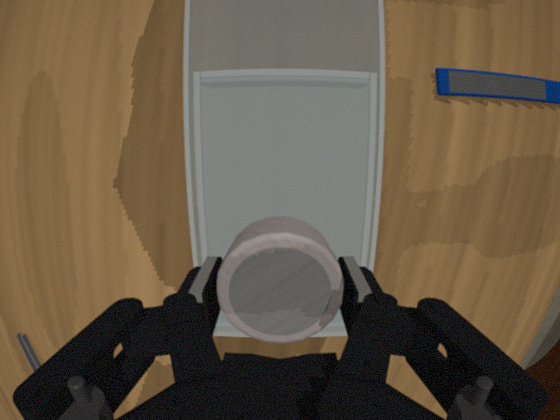

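Request:
move_arm(deltas=[[0,0,-0.03,0,50],[0,0,-0.08,0,50],[0,0,-0.14,0,50],[0,0,-0.2,0,50],[0.01,-0.08,-0.2,0,50],[0.02,-0.18,-0.2,0,50],[0.04,-0.28,-0.2,0,50],[0.05,-0.37,-0.2,0,50]])

```text
t: 4.97
tcp_pos: [0.4975, -0.1954, 0.131]
tool_rot: [0.654, 0.756, -0.0, -0.0]
force: [-0.3, -0.1, -0.7]
finger_gap: 0.633
```

```bash
python3 plan.py 0.50 -0.19 0.018 98; python3 look.py w4
```

```text
t 4.97 tcp [ 0.4975 -0.1954  0.131 ] yaw 98.29911148723448 gap 0.633474323964813 F [-0.3351 -0.0542 -0.7375] q [-0.5835  0.5705  1.7597 -0.0001  0.8123 -0.7283]
delta units [0.0123 0.0084 0.2824] turn units 0.010440960565557766
4.9667 [ 0.4975 -0.1954  0.131 ] [-0.5835  0.5705  1.7597 -0.0001  0.8123 -0.7283] [-0.3351 -0.0542 -0.7375] 0.633474323964813
```

View pics/w4.png

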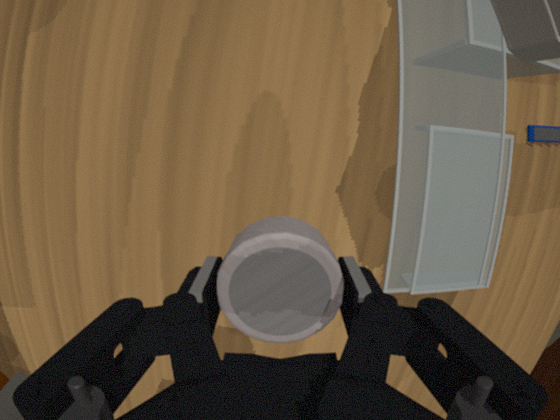

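Tin is held level at (281,282), well clear of the base plate. Lower and release.

Request:
move_arm(deltas=[[0,0,0.06,0,50],[0,0,0.13,0,50],[0,0,0.2,0,50],[0,0,0.25,0,50],[0,0,0.27,0,50],[0,0,0.28,0,50],[0,0,0.285,0,50],[0,0,0.285,0,50]])

```text
t: 5.68
tcp_pos: [0.5004, -0.1967, 0.0173]
tool_rot: [0.654, 0.756, 0.0, 0.001]
force: [0.5, 0.3, -0.9]
finger_gap: 0.636
```

Request:
move_arm(deltas=[[0,0,0,0,60],[0,0,0,0,70],[0,0,0,0,80],[0,0,0,0,100],[0,0,0,0,100],[0,0,-0.05,0,100],[0,0,-0.15,0,100],[0,0,-0.25,0,100]])

```text
t: 6.35
tcp_pos: [0.4987, -0.1958, 0.1161]
tool_rot: [0.654, 0.756, -0.0, -0.002]
force: [1.2, -0.7, 1.2]
finger_gap: 1.001
```

```bash
python3 plan.py 0.592 0.07 0.28 115; python3 look.py w5
```

```text
t 6.35 tcp [ 0.4987 -0.1958  0.1161] yaw 98.23995113619074 gap 1.0012421929321043 F [ 1.1593 -0.6508  1.2269] q [-0.5828  0.5975  1.7633 -0.      0.7853 -0.7266]
delta units [ 0.6254  0.3247 -0.4091] turn units -0.5850360709372122
6.35 [ 0.4987 -0.1958  0.1161] [-0.5828  0.5975  1.7633 -0.      0.7853 -0.7266] [ 1.1593 -0.6508  1.2269] 1.0012421929321043
```

View pics/w5.png

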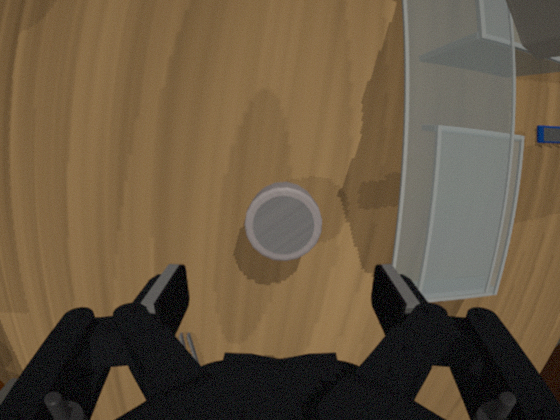

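```bash
python3 plan.py 0.595 0.155 0.28 115
```

```text
t 6.4 tcp [ 0.5032 -0.1983  0.124 ] yaw 98.27461569040443 gap 0.9997463899058388 F [ 0.4677 -0.9087  4.2155] q [-0.5821  0.5849  1.7567  0.0001  0.7889 -0.7266]
delta units [ 0.8381  0.3576 -0.3931] turn units -0.5838260497276826
```

Request:
move_arm(deltas=[[0,0,-0.1,0,100],[0.02,0,-0.2,0,100],[0.1,0.04,-0.28,-0.1,100],[0.2,0.08,-0.34,-0.2,100],[0.3,0.12,-0.39,-0.3,100],[0.4,0.16,-0.39,-0.4,100],[0.5,0.2,-0.39,-0.5,100],[0.6,0.24,-0.39,-0.58,100]])

```text
t: 7.07
tcp_pos: [0.5557, 0.0349, 0.2732]
tool_rot: [0.538, 0.843, 0.001, 0.001]
force: [0.2, -0.5, -0.5]
finger_gap: 1.0
```

```bash
python3 plan.py 0.595 0.155 0.28 115
```

```text
t 7.07 tcp [0.5557 0.0349 0.2732] yaw 114.97028681233914 gap 1.0004174421329528 F [ 0.2204 -0.4526 -0.5449] q [-0.1379  0.3986  1.571  -0.      1.1694 -0.5737]
delta units [ 0.2306  0.2159 -0.017 ] turn units -0.0010371859118896154
```

Request:
move_arm(deltas=[[0.06,0.05,-0.01,0,100],[0.12,0.1,-0.02,0,100],[0.18,0.16,-0.02,0,100],[0.22,0.2,-0.02,0,100],[0.22,0.2,-0.02,0,100],[0.22,0.2,-0.02,0,100],[0.22,0.2,-0.02,0,100],[0.22,0.2,-0.02,0,100]])

```text
t: 7.73
tcp_pos: [0.5903, 0.1456, 0.2797]
tool_rot: [0.539, 0.842, -0.0, -0.0]
force: [0.4, -0.0, 1.0]
finger_gap: 1.005
```

```bash
python3 look.py w6
```

```text
7.7333 [0.5903 0.1456 0.2797] [ 0.0584  0.4656  1.4331 -0.0004  1.2439 -0.3744] [ 0.3886 -0.043   0.9578] 1.0050760474485705
```

View pics/w6.png

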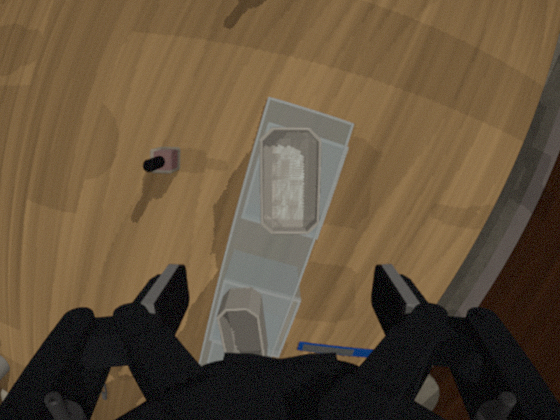

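```bash
python3 crop.py w6 220 90 370 260 4;python3 crop.py w6 130 135 200 195 6
```

```text
(no output)
```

View pics/w6_c220_90.png

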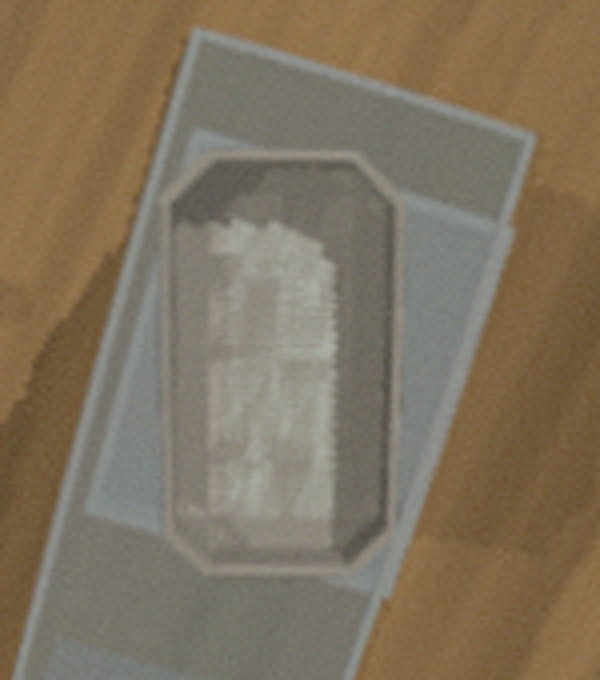

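View pics/w6_c130_135.png

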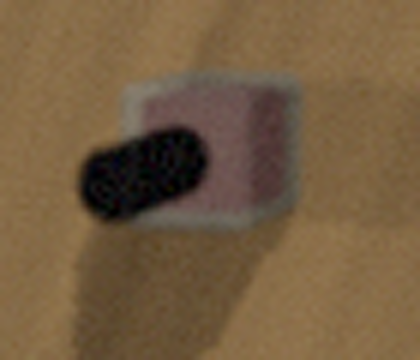

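```bash
python3 - <<'E'
from h import *
c=dict(np.load("pics/w6.npz"))
Z=lambda u,v,z: onz(c,220+(u-1.5)/4,90+(v-1.5)/4,z,True)
q=[Z(*a,.065) for a in[(197,130),(513,228),(387,597),(88,512)]]
print("mid",np.mean(q,0),[np.linalg.norm(q[i]-q[(i+1)%4]) for i in range(4)],np.degrees(np.arctan2(*(q[0]-q[3]+q[1]-q[2])[[1,0]])))
D=np.array([Z(*a,.085) for a in[(210,152),(360,152),(404,200),(393,535),(350,575),(207,575),(165,535),(160,200)]])
print("tray",D.mean(0),np.degrees(np.arctan2(*(D[2]-D[3])[[1,0]])),np.degrees(np.arctan2(*(D[7]-D[6])[[1,0]])), cv2.minAreaRect((D[:,:2]*1000).astype(np.float32)))
Z=lambda u,v,z: onz(c,130+(u-2.5)/6,135+(v-2.5)/6,z,True)
print("bottle cap",Z(110,190,.076),"base right corners",Z(297,80,.0),Z(297,205,0), Z(250,228,0))
E
python3 plan.py 0.594 0.154 0.28 113
```

```text
mid [0.6022 0.1551 0.065 ] [np.float64(0.08847837134465283), np.float64(0.10986082435260852), np.float64(0.08831836907290946), np.float64(0.1095716710736417)] 98.13899855302498
tray [0.5962 0.1568 0.085 ] 114.40395938380276 114.8507271254639 ((596.137451171875, 156.99017333984375), (61.098793029785156, 111.22026824951172), 24.850732803344727)
bottle cap [0.4476 0.1082 0.076 ] base right corners [0.4546 0.1255 0.    ] [0.4648 0.0999 0.    ] [0.4564 0.0907 0.    ]
t 7.78 tcp [0.5904 0.1454 0.2799] yaw 114.77770667098302 gap 0.9946240982737926 F [-0.0543  0.163   0.8736] q [ 0.0581  0.4655  1.4329 -0.0003  1.2439 -0.3743]
delta units [ 0.0158  0.017  -0.0003] turn units 0.06205366908664223
```

```bash
python3 plan.py 0.5962 0.1568 0.120 114.7
```

```text
t 7.78 tcp [0.5904 0.1454 0.2799] yaw 114.77770667098302 gap 0.9946240982737926 F [-0.0543  0.163   0.8736] q [ 0.0581  0.4655  1.4329 -0.0003  1.2439 -0.3743]
delta units [0.0198 0.0253 0.3997] turn units 0.0027124745188347177
```

Request:
move_arm(deltas=[[0.01,0.01,0.08,0,100],[0.02,0.025,0.16,0,100],[0.02,0.025,0.24,0,100],[0.02,0.025,0.32,0,100],[0.02,0.025,0.38,0,100],[0.02,0.025,0.4,0,100],[0.02,0.025,0.4,0,100],[0.02,0.025,0.4,0,100]])

```text
t: 8.45
tcp_pos: [0.5972, 0.1574, 0.1206]
tool_rot: [0.539, 0.842, 0.0, 0.0]
force: [-0.6, 0.4, -0.2]
finger_gap: 0.999
```

```bash
python3 look.py w7; python3 plan.py 0.5962 0.1568 0.080 114.7
```

```text
8.45 [0.5972 0.1574 0.1206] [ 0.077   0.6706  1.553   0.      0.9172 -0.3559] [-0.5641  0.3649 -0.2141] 0.9990481819451547
t 8.5 tcp [0.5979 0.1577 0.1216] yaw 114.82242307601543 gap 1.0008045943261306 F [0.1308 0.003  0.6441] q [ 0.0774  0.6694  1.5521 -0.      0.9171 -0.3558]
delta units [-0.0001 -0.005   0.1039] turn units 0.004273371513776603
```

View pics/w7.png

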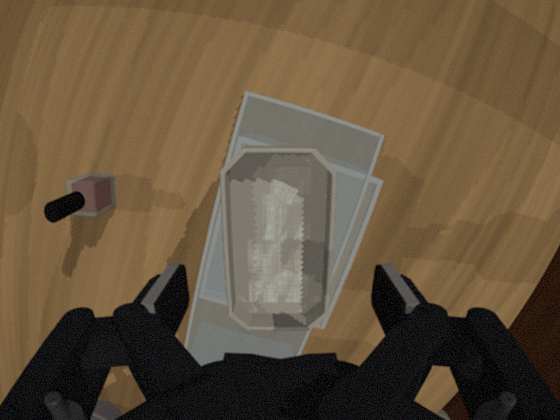

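Request:
move_arm(deltas=[[0,-0.003,0.03,0,100],[0,-0.003,0.06,0,100],[0,-0.003,0.09,0,100],[0,-0.003,0.1,0,100],[0,-0.003,0.103,0,100],[0,-0.003,0.103,0,85],[0,-0.003,0.103,0,70],[0,-0.003,0.103,0,60]], force=30)

```text
t: 9.17
tcp_pos: [0.5961, 0.1577, 0.0795]
tool_rot: [0.538, 0.843, 0.0, 0.001]
force: [0.3, 0.5, -1.8]
finger_gap: 0.717
```

Request:
move_arm(deltas=[[0,0,0,0,60],[0,0,0,0,60],[0,0,0,0,60],[0,0,0,0,60],[0,0,0,0,60],[0,0,0,0,60],[0,0,0,0,60],[0,0,0,0,60]])

```text
t: 9.83
tcp_pos: [0.5959, 0.1577, 0.0793]
tool_rot: [0.538, 0.843, 0.0, 0.0]
force: [0.9, 0.3, 4.7]
finger_gap: 0.713
```

```bash
python3 plan.py 0.5962 0.1568 0.30 114.7
```

```text
t 9.83 tcp [0.5959 0.1577 0.0793] yaw 114.86952648663151 gap 0.713381906156172 F [0.8568 0.3004 4.7122] q [ 0.0776  0.7299  1.5763  0.0001  0.8342 -0.3565]
delta units [-0.0025  0.0003 -0.5517] turn units 0.00591759072211584
```

Request:
move_arm(deltas=[[0,0,-0.02,0,60],[0,0,-0.06,0,60],[0,0,-0.13,0,60],[0,0,-0.2,0,60],[0,0,-0.27,0,60],[0,0,-0.33,0,60],[0,0,-0.37,0,60],[0,0,-0.38,0,60]])

```text
t: 10.5
tcp_pos: [0.5965, 0.1577, 0.2338]
tool_rot: [0.538, 0.843, 0.001, 0.002]
force: [-0.0, 0.3, 0.1]
finger_gap: 0.716
```

```bash
python3 look.py w8; python3 plan.py 0.6485 -0.171 0.23 98
```

```text
10.5 [0.5965 0.1577 0.2338] [ 0.0776  0.5241  1.4661 -0.      1.1466 -0.3564] [-0.0376  0.2944  0.0809] 0.7162894992143364
t 10.55 tcp [0.5961 0.1576 0.2329] yaw 114.8682861105821 gap 0.7165863597502456 F [ 0.8973  0.1575 -0.2866] q [ 0.0776  0.5252  1.4671 -0.0001  1.1459 -0.3564]
delta units [-0.8005 -0.2266  0.0075] turn units 0.5888142635961722
```

View pics/w8.png

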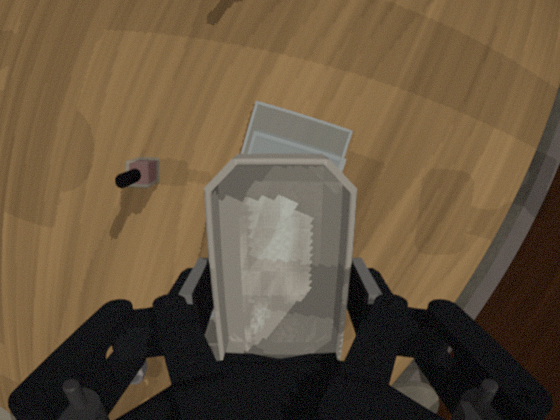

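Request:
move_arm(deltas=[[-0.06,-0.02,0,0.05,60],[-0.15,-0.04,0,0.12,60],[-0.24,-0.07,0,0.2,60],[-0.34,-0.1,0,0.27,60],[-0.44,-0.125,0,0.35,60],[-0.54,-0.155,0,0.43,60],[-0.64,-0.18,0,0.5,60],[-0.72,-0.205,0,0.59,60]])

```text
t: 11.22
tcp_pos: [0.6413, -0.141, 0.2283]
tool_rot: [0.658, 0.753, -0.001, -0.002]
force: [1.6, -0.3, -0.7]
finger_gap: 0.715
```

Request:
move_arm(deltas=[[-0.05,-0.01,0,0,60],[-0.08,-0.02,0,0,60],[-0.08,-0.02,0,0,60],[-0.08,-0.02,0,0,60],[-0.08,-0.02,0,0,60],[-0.08,-0.02,0,0,60],[-0.08,-0.02,0,0,60],[-0.08,-0.02,0,0,60]])

```text
t: 11.88
tcp_pos: [0.6388, -0.1695, 0.231]
tool_rot: [0.656, 0.755, 0.0, 0.0]
force: [-0.5, 0.7, -1.0]
finger_gap: 0.718
```

```bash
python3 plan.py 0.6485 -0.171 0.12 98
```

```text
t 11.88 tcp [ 0.6388 -0.1695  0.231 ] yaw 98.0731504858074 gap 0.7180721959044557 F [-0.5373  0.6559 -0.9719] q [-0.4282  0.5886  1.3477  0.0002  1.2052 -0.5692]
delta units [-0.0071  0.0235  0.2775] turn units 0.002553433653545323
```

Request:
move_arm(deltas=[[-0.005,0.02,0.05,0,60],[-0.007,0.024,0.12,0,60],[-0.007,0.024,0.19,0,60],[-0.007,0.024,0.26,0,60],[-0.007,0.024,0.33,0,60],[-0.007,0.024,0.38,0,60],[-0.007,0.024,0.4,0,60],[-0.007,0.024,0.4,0,60]])

```text
t: 12.55
tcp_pos: [0.6472, -0.1712, 0.0685]
tool_rot: [0.656, 0.755, -0.001, -0.002]
force: [0.0, 0.6, -0.1]
finger_gap: 0.713
```

Request:
move_arm(deltas=[[0,0,0.0,0,60],[0,0,0.01,0,60],[0,0,0.02,0,60],[0,0,0.03,0,60],[0,0,0.04,0,60],[0,0,0.05,0,60],[0,0,0.05,0,60],[0,0,0.05,0,60]])

```text
t: 13.22
tcp_pos: [0.6483, -0.1723, 0.0504]
tool_rot: [0.656, 0.754, -0.0, -0.0]
force: [0.4, -0.7, -1.5]
finger_gap: 0.72
```

```bash
python3 look.py w9; python3 plan.py 0.6485 -0.171 0.05 98
```

```text
13.2167 [ 0.6483 -0.1723  0.0504] [-0.4261  0.8251  1.4346 -0.      0.8827 -0.565 ] [ 0.3589 -0.733  -1.5059] 0.7195783683508491
t 13.27 tcp [ 0.6485 -0.1724  0.0506] yaw 97.96261120554347 gap 0.7203883910643846 F [-0.3034 -0.2835 -1.2443] q [-0.4261  0.8248  1.4344 -0.      0.8827 -0.565 ]
delta units [0.0035 0.0005 0.0016] turn units -0.0013051151332357236
```

View pics/w9.png

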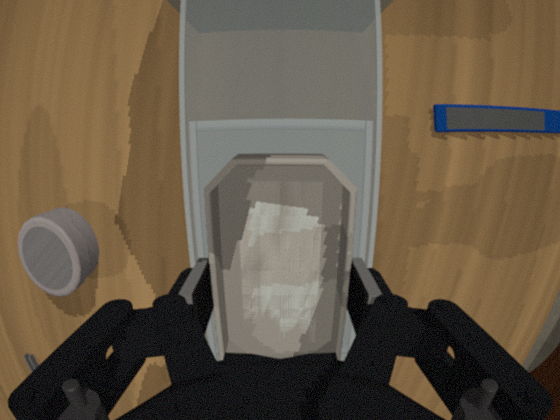

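Request:
move_arm(deltas=[[0,0,0.004,0,60],[0,0,0.004,0,66],[0,0,0.004,0,72],[0,0,0.004,0,80],[0,0,0.004,0,100],[0,0,0.004,0,100],[0,0,0,0,100],[0,0,-0.05,0,100]])

```text
t: 13.93
tcp_pos: [0.6459, -0.1714, 0.0676]
tool_rot: [0.656, 0.754, -0.001, -0.004]
force: [0.0, -0.5, -1.1]
finger_gap: 0.998
```

```bash
python3 plan.py 0.50 -0.19 0.25 98
```

```text
t 13.93 tcp [ 0.6459 -0.1714  0.0676] yaw 97.95639486774421 gap 0.9975604085314301 F [ 0.0312 -0.536  -1.1276] q [-0.4262  0.8003  1.4312 -0.0001  0.9178 -0.565 ]
delta units [ 0.0063 -0.3707 -0.4536] turn units -0.0015221062572621236
```

Request:
move_arm(deltas=[[0,0,-0.08,0,100],[0,0,-0.17,0,100],[0,-0.02,-0.26,0,100],[0,-0.08,-0.35,0,100],[0.02,-0.15,-0.44,0,100],[0.04,-0.24,-0.44,0,100],[0.04,-0.28,-0.44,0,100],[0.04,-0.28,-0.44,0,100]])

```text
t: 14.6
tcp_pos: [0.5317, -0.1714, 0.2481]
tool_rot: [0.657, 0.754, -0.0, -0.001]
force: [-0.5, -0.2, -0.4]
finger_gap: 0.998
```

```bash
python3 look.py w10; python3 plan.py 0.50 -0.1967 0.05 98
```

```text
14.6 [ 0.5317 -0.1714  0.2481] [-0.5115  0.4318  1.5932 -0.0007  1.1182 -0.6491] [-0.4708 -0.2125 -0.3951] 0.9979054610221204
t 14.65 tcp [ 0.534  -0.172   0.2478] yaw 97.89201394999279 gap 1.000641772035098 F [ 0.4387 -0.6543  0.2009] q [-0.5107  0.4345  1.5894  0.0001  1.1171 -0.6485]
delta units [-0.0494 -0.0931  0.4946] turn units -0.0037694242376979936
```

View pics/w10.png

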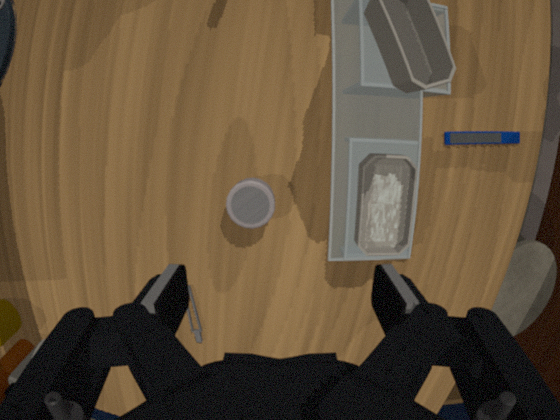

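```bash
python3 crop.py w10 330 130 430 265 4
python3 - <<'E'
from h import *
c=dict(np.load("pics/w10.npz"))
print("tin",onz(c,250,204,.028,True))
E
```

```text
tin [ 0.5013 -0.1975  0.028 ]
```

View pics/w10_c330_130.png

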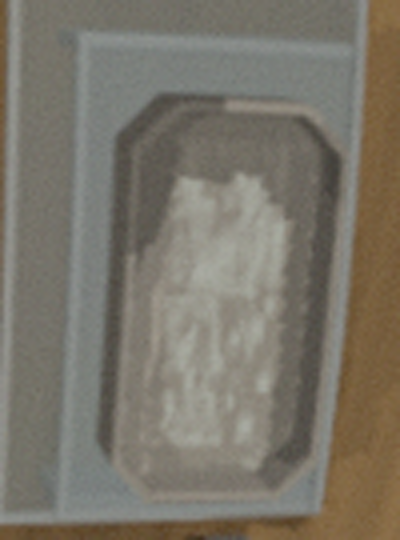

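Request:
move_arm(deltas=[[-0.03,-0.05,0.08,0,100],[-0.05,-0.09,0.16,0,100],[-0.05,-0.09,0.24,0,100],[-0.05,-0.09,0.32,0,100],[-0.05,-0.09,0.4,0,100],[-0.05,-0.09,0.46,0,100],[-0.05,-0.09,0.49,0,100],[-0.05,-0.09,0.49,0,100]])

```text
t: 15.32
tcp_pos: [0.5021, -0.1963, 0.0471]
tool_rot: [0.656, 0.754, -0.0, -0.003]
force: [-0.4, 0.8, -0.5]
finger_gap: 1.002
```

Request:
move_arm(deltas=[[0,0,0,0,100],[0,0,0.03,0,100],[0,0,0.06,0,100],[0,0,0.08,0,100],[0,0,0.08,0,100],[0,0,0.08,0,80],[0,0,0.08,0,65],[0,0,0.08,0,50]])

```text
t: 15.98
tcp_pos: [0.5028, -0.1971, 0.0197]
tool_rot: [0.656, 0.755, 0.0, 0.0]
force: [-1.6, 0.9, 6.8]
finger_gap: 0.633
```

Request:
move_arm(deltas=[[0,0,0,0,50],[0,0,0,0,50],[0,0,0,0,50],[0,0,0,0,50],[0,0,0,0,50],[0,0,0,0,50],[0,0,0,0,50],[0,0,0,0,50]])

```text
t: 16.65
tcp_pos: [0.5028, -0.1971, 0.0197]
tool_rot: [0.656, 0.755, 0.0, 0.001]
force: [-1.2, 0.3, 6.4]
finger_gap: 0.634
```

```bash
python3 plan.py 0.50 -0.1967 0.2 98
```

```text
t 16.65 tcp [ 0.5028 -0.1971  0.0197] yaw 97.97130077508766 gap 0.6342818486637598 F [-1.1621  0.34    6.4305] q [-0.5806  0.7712  1.7926 -0.0001  0.5767 -0.7196]
delta units [ 0.0015 -0.0064 -0.4507] turn units -0.0010017919349816218
```

Request:
move_arm(deltas=[[0,0,-0.03,0,50],[0,0,-0.09,0,50],[0,0,-0.17,0,50],[0,0,-0.25,0,50],[0,0,-0.33,0,50],[0,0,-0.41,0,50],[0,0,-0.48,0,50],[0,0,-0.5,0,50]])

```text
t: 17.32
tcp_pos: [0.5046, -0.1981, 0.224]
tool_rot: [0.656, 0.755, 0.001, 0.005]
force: [0.5, -1.7, -0.4]
finger_gap: 0.637
```

```bash
python3 plan.py 0.602 0.155 0.22 98
```

```text
t 17.32 tcp [ 0.5046 -0.1981  0.224 ] yaw 97.97330823035408 gap 0.6365016318766371 F [ 0.5302 -1.6578 -0.4063] q [-0.5803  0.4364  1.6677  0.0001  1.0279 -0.7196]
delta units [0.8404 0.3635 0.0075] turn units -0.0009317185270103501
```

Request:
move_arm(deltas=[[0.06,0.025,0,0,50],[0.15,0.065,0,0,50],[0.24,0.105,0,0,50],[0.33,0.145,0,0,50],[0.42,0.18,0,0,50],[0.51,0.22,0,0,50],[0.59,0.255,0,0,50],[0.65,0.28,0,0,50]])

```text
t: 17.98
tcp_pos: [0.5771, 0.0792, 0.2181]
tool_rot: [0.656, 0.755, 0.0, -0.001]
force: [0.5, 0.1, -0.3]
finger_gap: 0.63
```

Request:
move_arm(deltas=[[0.05,0.02,0,0,50],[0.11,0.05,0,0,50],[0.16,0.07,0,0,50],[0.19,0.085,0,0,50],[0.19,0.085,0,0,50],[0.19,0.085,0,0,50],[0.19,0.085,0,0,50],[0.19,0.085,0,0,50]])

```text
t: 18.65
tcp_pos: [0.6002, 0.1548, 0.2186]
tool_rot: [0.657, 0.754, -0.0, -0.0]
force: [-0.8, -0.0, 0.4]
finger_gap: 0.629
```

```bash
python3 look.py w11;python3 plan.py 0.602 0.155 0.1 98
```

```text
18.65 [0.6002 0.1548 0.2186] [ 0.0725  0.5473  1.4698 -0.0005  1.1254 -0.0649] [-0.7652 -0.0118  0.3587] 0.6288681276868134
t 18.7 tcp [0.6003 0.1548 0.2187] yaw 97.87209299657593 gap 0.6360035923720272 F [ 0.4724  0.5119 -0.1514] q [ 0.0724  0.5472  1.4696 -0.0003  1.1254 -0.0648]
delta units [0.0001 0.0045 0.2968] turn units -0.0044647966922193305
```

View pics/w11.png

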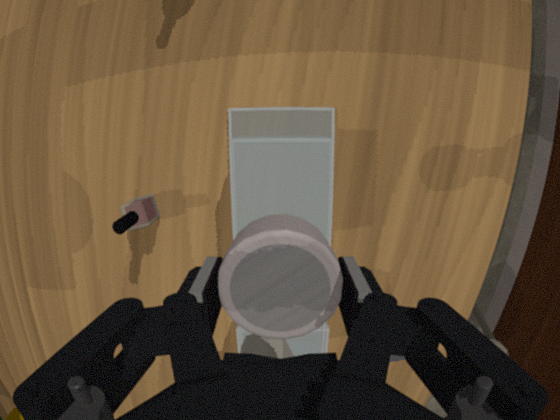

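Request:
move_arm(deltas=[[0,0.004,0.05,0,50],[0,0.004,0.12,0,50],[0,0.004,0.19,0,50],[0,0.004,0.25,0,50],[0,0.004,0.29,0,50],[0,0.004,0.305,0,50],[0,0.004,0.31,0,50],[0,0.004,0.31,0,50]])

```text
t: 19.37
tcp_pos: [0.6025, 0.1557, 0.095]
tool_rot: [0.657, 0.754, 0.0, 0.0]
force: [-0.1, 0.3, -0.5]
finger_gap: 0.633
```

Request:
move_arm(deltas=[[0,0,0.0,0,50],[0,0,0.005,0,50],[0,0,0.01,0,50],[0,0,0.015,0,50],[0,0,0.02,0,50],[0,0,0.02,0,50],[0,0,0.02,0,50],[0,0,0.02,0,50]])

```text
t: 20.03
tcp_pos: [0.6021, 0.1564, 0.0867]
tool_rot: [0.656, 0.755, -0.0, -0.0]
force: [-0.3, -0.3, 0.0]
finger_gap: 0.633
```

```bash
python3 plan.py 0.602 0.155 0.0847 98
```

```text
t 20.03 tcp [0.6021 0.1564 0.0867] yaw 97.96705690136676 gap 0.6329714672594267 F [-0.3141 -0.2594  0.048 ] q [ 0.0747  0.7246  1.557   0.      0.8601 -0.0644]
delta units [-0.0033 -0.0008  0.0051] turn units -0.0011499310739186974
```

Request:
move_arm(deltas=[[0,0,0.005,0,50],[0,0,0.007,0,50],[0,0,0.009,0,50],[0,0,0.01,0,50],[0,0,0.01,0,50],[0,0,0.01,0,50],[0,0,0.01,0,50],[0,0,0.01,0,50]])

```text
t: 20.7
tcp_pos: [0.6025, 0.1564, 0.0847]
tool_rot: [0.656, 0.755, 0.0, 0.0]
force: [-2.8, 0.0, 9.9]
finger_gap: 0.631
```

```bash
python3 plan.py 0.602 0.155 0.0847 98
```

```text
t 20.7 tcp [0.6025 0.1564 0.0847] yaw 97.97469898206695 gap 0.6314351378904842 F [-2.7647  0.0047  9.8756] q [ 0.0747  0.7276  1.5578 -0.0001  0.8549 -0.0644]
delta units [-0.0033 -0.0018  0.    ] turn units -0.0008831721340754051
```

Contact felt (9.9 N). Release and rise.

Request:
move_arm(deltas=[[0,0,-0.003,0,50],[0,0,-0.003,0,60],[0,0,-0.003,0,70],[0,0,-0.003,0,85],[0,0,-0.003,0,100],[0,0,-0.003,0,100],[0,0,-0.04,0,100],[0,0,-0.12,0,100]])

```text
t: 21.37
tcp_pos: [0.5988, 0.1559, 0.1269]
tool_rot: [0.656, 0.754, -0.004, -0.004]
force: [-0.5, -0.5, 0.3]
finger_gap: 1.003
```

```bash
python3 plan.py 0.61 0.06 0.30 119
```

```text
t 21.37 tcp [0.5988 0.1559 0.1269] yaw 97.95309930514797 gap 1.0027903441156247 F [-0.4651 -0.4955  0.2658] q [ 0.0744  0.6665  1.5377 -0.      0.9477 -0.0644]
delta units [-0.2411 -0.01   -0.4328] turn units -0.7346754289309003
```

```bash
python3 plan.py 0.618 -0.0103 0.28 119
```

```text
t 21.37 tcp [0.5988 0.1559 0.1269] yaw 97.95309930514797 gap 1.0027903441156247 F [-0.4651 -0.4955  0.2658] q [ 0.0744  0.6665  1.5377 -0.      0.9477 -0.0644]
delta units [-0.418  -0.014  -0.3829] turn units -0.7346754289309003
```

Request:
move_arm(deltas=[[0,0,-0.09,0,100],[-0.02,0,-0.18,0,100],[-0.08,0,-0.26,-0.1,100],[-0.16,0,-0.33,-0.25,100],[-0.25,-0.01,-0.38,-0.4,100],[-0.34,-0.01,-0.38,-0.55,100],[-0.4,-0.01,-0.38,-0.7,100],[-0.42,-0.01,-0.38,-0.73,100]])

```text
t: 22.03
tcp_pos: [0.6221, -0.0148, 0.2833]
tool_rot: [0.509, 0.861, -0.0, 0.001]
force: [-0.1, 0.2, 0.5]
finger_gap: 1.0
```

```bash
python3 look.py w12;python3 plan.py 0.618 -0.0103 0.28 119
```

```text
22.0333 [ 0.6221 -0.0148  0.2833] [-0.2024  0.4816  1.3937 -0.0017  1.2643 -0.7049] [-0.0983  0.1891  0.5159] 1.0003998592866525
t 22.08 tcp [ 0.622  -0.0148  0.2829] yaw 118.72541904150506 gap 1.0005650205307373 F [ 0.3146 -0.7336 -0.6325] q [-0.2024  0.4823  1.3939 -0.0017  1.2643 -0.7032]
delta units [ 0.0147 -0.0035  0.0071] turn units -0.009584683578037101
```

View pics/w12.png

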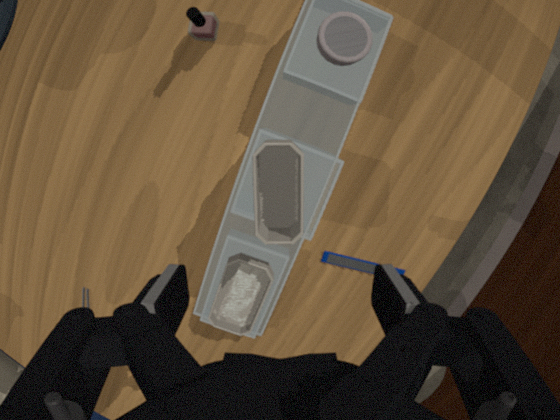

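```bash
python3 crop.py w12 190 125 350 345 3
```

```text
(no output)
```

View pics/w12_c190_125.png

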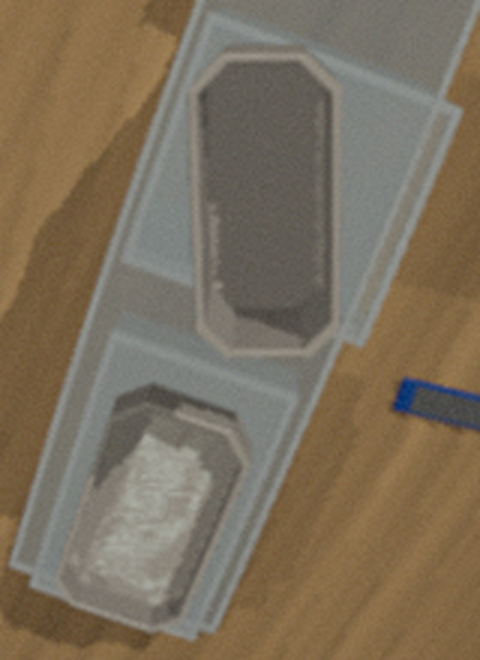

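Run:
```python
from h import *
c=dict(np.load("pics/w12.npz"))
Z=lambda u,v,z: onz(c,190+(u-1)/3,125+(v-1)/3,z,True)
D=np.array([Z(*a,.139) for a in[(225,46),(303,50),(341,88),(335,320),(308,355),(228,357),(197,325),(189,92)]])
print("dish",D.mean(0),np.degrees(np.arctan2(*(D[2]-D[3])[[1,0]])),np.degrees(np.arctan2(*(D[7]-D[6])[[1,0]])), cv2.minAreaRect((D[:,:2]*1000).astype(np.float32)))
for a in[(247,448),(187,605),(152,628),(85,608),(60,580)]: print(Z(*a,.055))
u=np.array([-.139,.990]);v=np.array([.990,.139])
for a in[(247,448),(187,605),(152,628),(85,608),(60,580)]:
    r=Z(*a,.055)[:2]-[.6485,-.171]; print(r@u,r@v)
# edge pts for low step
for a in[(118,330),(297,397),(215,630),(32,585)]: print("low",Z(*a,.035)[:2])
```

```text
dish [ 0.6177 -0.01    0.139 ] 118.28850608550687 119.58713566167755 ((617.1705322265625, -9.9739990234375), (43.11266326904297, 93.39311218261719), 28.28851890563965)
[ 0.6684 -0.1194  0.055 ]
[ 0.6829 -0.2037  0.055 ]
[ 0.6749 -0.2238  0.055 ]
[ 0.6434 -0.2294  0.055 ]
[ 0.6271 -0.2209  0.055 ]
0.04831677635857016 0.02689168189460742
-0.0371036452826005 0.029498937550858084
-0.05598169028248689 0.018793615060628443
-0.05711689620335305 -0.013188731688675528
-0.04639338600984879 -0.028075876609799495
low [ 0.5996 -0.1065]
low [ 0.68   -0.0968]
low [ 0.7067 -0.2245]
low [ 0.6186 -0.2459]
```

```bash
python3 plan.py 0.6179 -0.0102 0.165 119
```

```text
t 22.08 tcp [ 0.622  -0.0148  0.2829] yaw 118.72541904150506 gap 1.0005650205307373 F [ 0.3146 -0.7336 -0.6325] q [-0.2024  0.4823  1.3939 -0.0017  1.2643 -0.7032]
delta units [ 0.0156 -0.0035  0.2946] turn units -0.009584683578037101
```

Request:
move_arm(deltas=[[0.01,-0.003,0.05,0,100],[0.015,-0.003,0.12,0,100],[0.015,-0.003,0.19,0,100],[0.015,-0.003,0.25,0,100],[0.015,-0.003,0.285,0,100],[0.015,-0.003,0.295,0,100],[0.015,-0.003,0.295,0,100],[0.015,-0.003,0.295,0,100]])

```text
t: 22.75
tcp_pos: [0.618, -0.0056, 0.1652]
tool_rot: [0.508, 0.861, 0.0, 0.0]
force: [0.5, -0.2, 0.0]
finger_gap: 0.999
```

```bash
python3 look.py w13;python3 plan.py 0.6179 -0.0102 0.127 119
```

```text
22.75 [ 0.618  -0.0056  0.1652] [-0.1897  0.6102  1.5221  0.0001  1.0085 -0.694 ] [ 0.4809 -0.2188  0.0386] 0.99853399266447
t 22.8 tcp [ 0.6184 -0.0057  0.1659] yaw 118.88887941399591 gap 1.001871816343615 F [0.7888 0.5937 0.9112] q [-0.1898  0.6093  1.5216  0.0001  1.0084 -0.6941]
delta units [-0.009  -0.0067  0.0973] turn units -0.003878840185033816
```

View pics/w13.png

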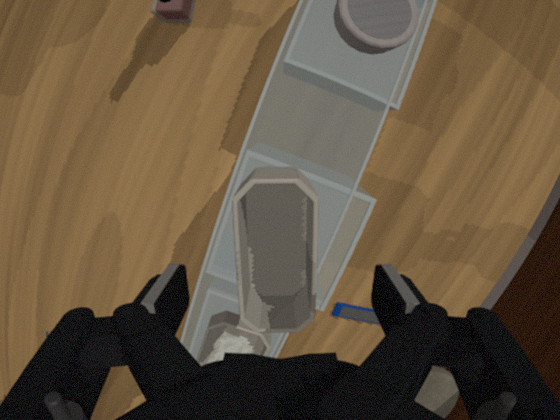

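Request:
move_arm(deltas=[[-0.009,-0.006,0.03,0,100],[-0.009,-0.006,0.06,0,100],[-0.009,-0.006,0.085,0,100],[-0.009,-0.006,0.095,0,100],[-0.009,-0.006,0.097,0,90],[-0.009,-0.006,0.097,0,75],[-0.009,-0.006,0.097,0,60],[-0.009,-0.006,0.097,0,40]], force=30)

```text
t: 23.47
tcp_pos: [0.6178, -0.0103, 0.1268]
tool_rot: [0.508, 0.861, 0.0, 0.001]
force: [2.2, -0.7, 0.6]
finger_gap: 0.506
```

Request:
move_arm(deltas=[[0,0,0,0,40],[0,0,0,0,40],[0,0,0,0,40],[0,0,0,0,40],[0,0,0,0,40],[0,0,0,0,40],[0,0,0,0,40],[0,0,0,0,40]])

```text
t: 24.13
tcp_pos: [0.6177, -0.0103, 0.1266]
tool_rot: [0.508, 0.861, 0.0, 0.001]
force: [-0.4, 0.8, 5.2]
finger_gap: 0.51
```

```bash
python3 look.py w14;python3 plan.py 0.6179 -0.0102 0.127 119
```

```text
24.1333 [ 0.6177 -0.0103  0.1266] [-0.1974  0.6621  1.5493  0.0001  0.9286 -0.7015] [-0.4114  0.7988  5.1951] 0.5102747388537864
t 24.18 tcp [ 0.6177 -0.0103  0.1267] yaw 118.87868055811857 gap 0.5041501092577729 F [0.6717 1.3079 4.371 ] q [-0.1973  0.6621  1.5493  0.0001  0.9287 -0.7014]
delta units [-0.      0.0005 -0.0008] turn units -0.0042348474150255555
```

View pics/w14.png

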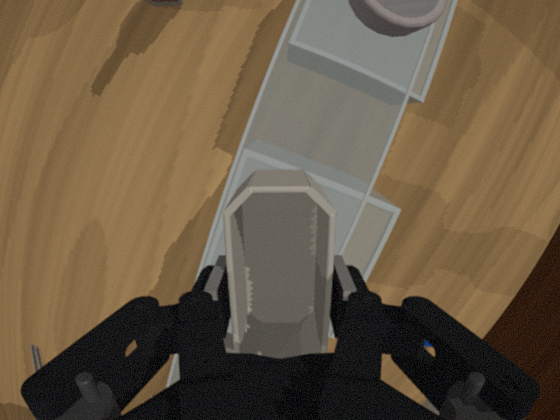

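Request:
move_arm(deltas=[[0,0,-0.02,0,40],[0,0,-0.06,0,40],[0,0,-0.12,0,40],[0,0,-0.18,0,40],[0,0,-0.22,0.1,40],[0,0,-0.24,0.3,40],[0,0,-0.24,0.5,40],[0,0,-0.24,0.73,40]])

```text
t: 24.85
tcp_pos: [0.6169, -0.0103, 0.2227]
tool_rot: [0.658, 0.753, 0.0, 0.0]
force: [0.3, 0.1, -1.2]
finger_gap: 0.509
```

```bash
python3 plan.py 0.6485 -0.1715 0.16 98
```

```text
t 24.85 tcp [ 0.6169 -0.0103  0.2227] yaw 97.66626305989296 gap 0.5093197299099204 F [ 0.3087  0.1322 -1.1625] q [-0.1975  0.5384  1.4741 -0.0001  1.1288 -0.3312]
delta units [-0.41    0.0245  0.1569] turn units -0.011649616880798241
```

Request:
move_arm(deltas=[[-0.04,0.002,0,0,40],[-0.1,0.006,0,0,40],[-0.18,0.01,0,0,40],[-0.26,0.015,0,0,40],[-0.33,0.02,0,0,40],[-0.38,0.023,0,0,40],[-0.41,0.024,0.02,0,40],[-0.41,0.024,0.05,0,40]])

```text
t: 25.52
tcp_pos: [0.6502, -0.1754, 0.202]
tool_rot: [0.657, 0.754, 0.0, 0.002]
force: [-0.9, -0.0, -1.1]
finger_gap: 0.508
```

Request:
move_arm(deltas=[[0,0,0.05,0,40],[0,0,0.1,0,40],[0,0,0.14,0,40],[0,0,0.16,0,40],[0,0,0.16,0,40],[0,0,0.16,0,40],[0,0,0.16,0,40],[0,0,0.16,0,40]])

```text
t: 26.18
tcp_pos: [0.6502, -0.1714, 0.1393]
tool_rot: [0.656, 0.755, 0.0, 0.001]
force: [-0.2, 0.2, -1.1]
finger_gap: 0.509
```

```bash
python3 look.py w15;python3 look.py s15 scene;python3 plan.py 0.6485 -0.1715 0.0707 98; python3 crop.py s15 190 180 310 310 5
```

```text
26.1833 [ 0.6502 -0.1714  0.1393] [-0.4235  0.7071  1.393   0.      1.0391 -0.5632] [-0.1838  0.1673 -1.1077] 0.5087176199623837
26.2333 [ 0.6502 -0.1715  0.1393] [-0.4237  0.707   1.393   0.0001  1.0391 -0.5631] [ 0.2315 -0.3018 -0.0826] 0.5073720710078071
t 26.28 tcp [ 0.65   -0.1715  0.1392] yaw 97.97982340108199 gap 0.5111802292032687 F [-0.3817  0.0483  0.359 ] q [-0.4238  0.707   1.3932 -0.      1.0391 -0.5631]
delta units [ 0.0007 -0.0041  0.1713] turn units -0.0007042961659471381
```

View pics/w15.png

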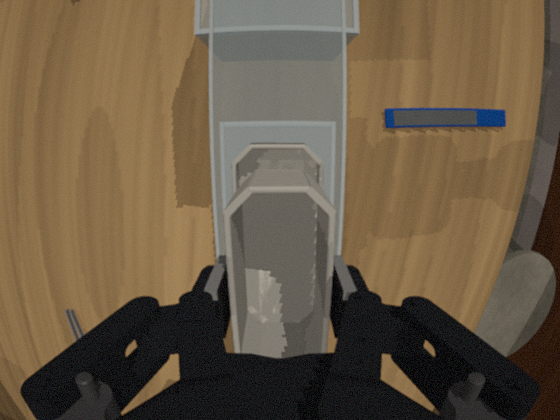

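View pics/s15_c190_180.png

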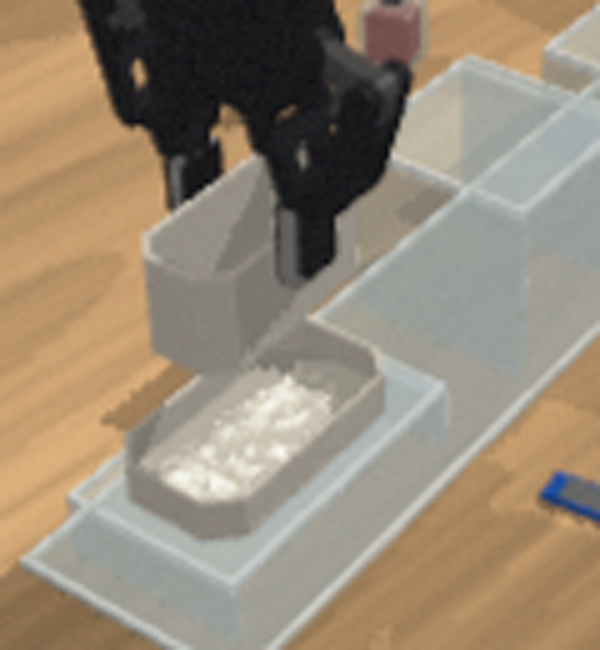

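```bash
python3 crop.py w15 215 115 345 225 5
python3 - <<'E'
from h import *
c=dict(np.load("pics/w15.npz"))
u=np.array([-.139,.990]);v=np.array([.990,.139])
for a in[(252,143),(304,144),(233,160),(324,160)]:
    r=onz(c,*a,.055,True)[:2]-[.6485,-.1715]; print(r@u,r@v)
for a in[(228,210),(333,210),(255,188),(307,188)]:
    r=onz(c,*a,.1393+.0123,True)[:2]-[.65,-.1715]; print("dish",r@u,r@v)
E
```

```text
0.055126923178580554 -0.016415136867003414
0.05440134024620697 0.018038185172552318
0.04387366654649879 -0.029398158526231972
0.04378747738747208 0.031643062751790324
dish 0.036338885281879583 -0.019690945504610483
dish 0.03628372242184446 0.020766827291969745
dish 0.044909309575434306 -0.00906344089457957
dish 0.044889723487524166 0.010494608225212568
```

View pics/w15_c215_115.png

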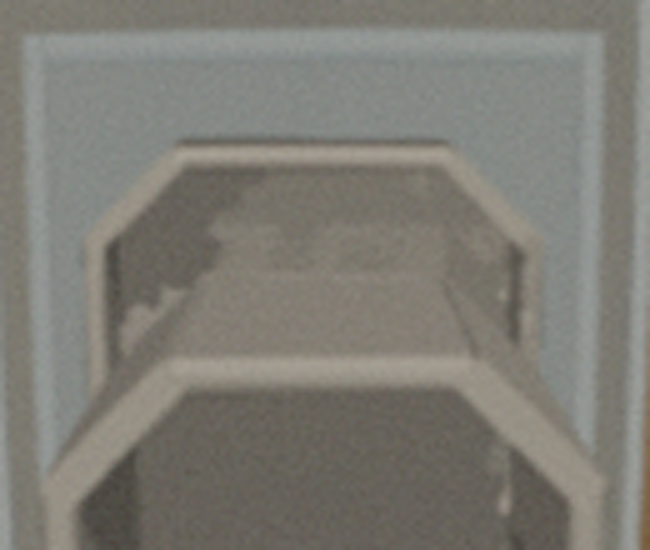

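Request:
move_arm(deltas=[[0,0,0.03,0,40],[0,0,0.06,0,40],[0,0,0.09,0,40],[0,0,0.115,0,40],[0,0,0.135,0,40],[0,0,0.15,0,40],[0,0,0.16,0,40],[0,0,0.16,0,40]])

```text
t: 26.95
tcp_pos: [0.6488, -0.1711, 0.0726]
tool_rot: [0.656, 0.754, -0.0, -0.001]
force: [0.5, 0.1, -0.4]
finger_gap: 0.51
```

Request:
move_arm(deltas=[[0,0,0,0,40],[0,0,0.004,0,40],[0,0,0.008,0,40],[0,0,0.01,0,40],[0,0,0.01,0,40],[0,0,0.01,0,40],[0,0,0.01,0,40],[0,0,0.01,0,40]])

```text
t: 27.62
tcp_pos: [0.6497, -0.1715, 0.0707]
tool_rot: [0.656, 0.755, 0.0, 0.0]
force: [-0.0, 1.1, 4.0]
finger_gap: 0.512
```

```bash
python3 look.py s16 scene;python3 plan.py 0.6500 -0.1715 0.0707 98; python3 crop.py s16 190 180 310 310 5
```

```text
27.6167 [ 0.6497 -0.1715  0.0707] [-0.424   0.7973  1.4266  0.      0.9167 -0.563 ] [-0.0222  1.0641  3.9945] 0.5118948882825025
t 27.67 tcp [ 0.6498 -0.1715  0.0707] yaw 97.96672371723228 gap 0.5106410321637556 F [-1.249   1.2782  4.6904] q [-0.424   0.7973  1.4265  0.      0.9167 -0.563 ]
delta units [-0.0001  0.0006 -0.    ] turn units -0.0011615613942423941
```

View pics/s16_c190_180.png

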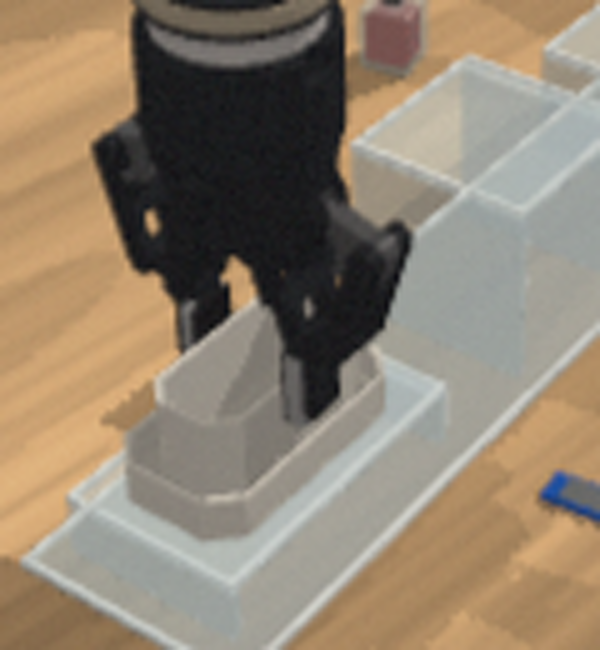

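Nested, contact at exactly the expected height. Release and rise.

Request:
move_arm(deltas=[[0,0,0,0,50],[0,0,0,0,60],[0,0,0,0,75],[0,0,0,0,100],[0,0,0,0,100],[0,0,-0.03,0,100],[0,0,-0.1,0,100],[0,0,-0.18,0,100]])

```text
t: 28.33
tcp_pos: [0.6478, -0.1707, 0.141]
tool_rot: [0.656, 0.754, -0.001, -0.003]
force: [-0.2, 0.2, 1.2]
finger_gap: 1.0
```

```bash
python3 plan.py 0.448 0.108 0.24 98
```

```text
t 28.33 tcp [ 0.6478 -0.1707  0.141 ] yaw 97.95605781286707 gap 0.9996972131355124 F [-0.1749  0.1766  1.2448] q [-0.4241  0.7047  1.3926  0.      1.0497 -0.563 ]
delta units [ 0.76   -0.3995 -0.2435] turn units -0.0015338716919939266
```

Request:
move_arm(deltas=[[0,0,-0.08,0,100],[0.02,-0.01,-0.16,0,100],[0.1,-0.05,-0.24,0,100],[0.18,-0.1,-0.24,0,100],[0.27,-0.14,-0.24,0,100],[0.36,-0.19,-0.24,0,100],[0.45,-0.24,-0.24,0,100],[0.54,-0.28,-0.24,0,100]])

```text
t: 29.0
tcp_pos: [0.5065, 0.0284, 0.2389]
tool_rot: [0.657, 0.754, 0.0, 0.0]
force: [-0.3, -0.0, -0.7]
finger_gap: 0.998
```

Request:
move_arm(deltas=[[0.08,-0.04,0,0,100],[0.15,-0.08,0,0,100],[0.2,-0.11,0,0,100],[0.22,-0.115,0,0,100],[0.22,-0.115,0,0,100],[0.22,-0.115,0,0,100],[0.22,-0.115,0,0,100],[0.22,-0.115,0,0,100]])

```text
t: 29.67
tcp_pos: [0.4522, 0.1068, 0.2381]
tool_rot: [0.657, 0.754, 0.0, 0.001]
force: [-0.2, 0.9, -0.4]
finger_gap: 0.999
```

```bash
python3 look.py w17; python3 plan.py 0.448 0.108 0.24 98
```

```text
29.6667 [0.4522 0.1068 0.2381] [-0.0091  0.3187  1.8272 -0.0003  0.9946 -0.1464] [-0.1998  0.8799 -0.4379] 0.9989731521133757
t 29.72 tcp [0.452  0.1068 0.238 ] yaw 97.86222274678708 gap 1.0011515496275922 F [0.6142 0.1097 0.2155] q [-0.0092  0.3187  1.8275 -0.0003  0.9946 -0.1463]
delta units [ 0.0043 -0.0094 -0.005 ] turn units -0.004809333405838778
```

View pics/w17.png

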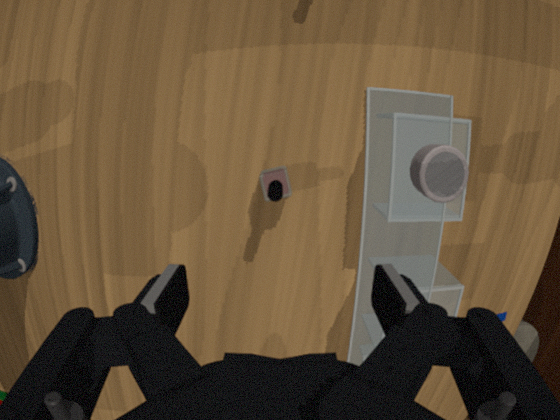

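```bash
python3 crop.py w17 245 155 305 215 10;python3 - <<'E'
from h import *
c=dict(np.load("pics/w17.npz"))
print("tin on mid",onz(c,439,172,.093,True), "cap",onz(c,275,191,.076,True))
E
```

```text
tin on mid [0.596 0.156 0.093] cap [0.4474 0.1118 0.076 ]
```

View pics/w17_c245_155.png

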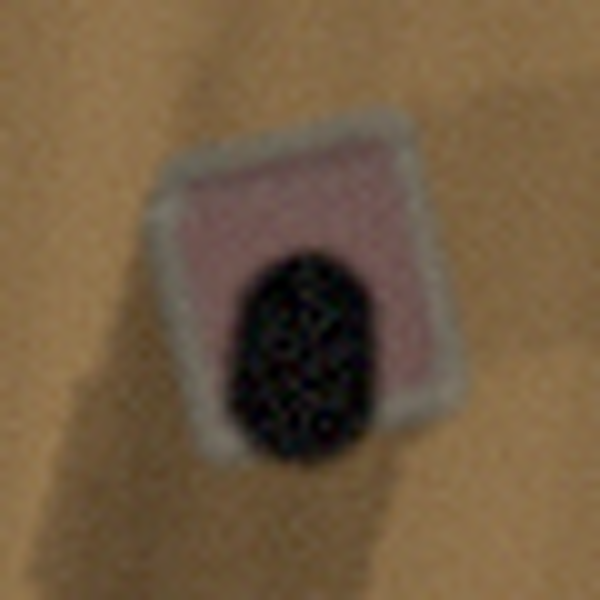

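```bash
python3 - <<'E'
from h import *
c=dict(np.load("pics/w17.npz"))
Z=lambda u,v,z: onz(c,245+(u-4.5)/10,155+(v-4.5)/10,z,True)[:2]
A,B=Z(168,160,0),Z(408,108,0); C,D=Z(465,400,.038),Z(208,465,.038)
print(A,B,C,D,"ctr",(A+B+C+D)/4)
an=lambda p:np.degrees(np.arctan2(p[1],p[0]))
print(an(A-D),an(B-C),an(B-A)+90,an(C-D)+90,[np.linalg.norm(x) for x in(A-D,B-C,B-A,C-D)])
print(Z(302,390,.076),Z(302,310,.040))
E
python3 plan.py 0.4485 0.1105 0.13 108
```

```text
[0.4298 0.117 ] [0.4563 0.1267] [0.4651 0.102 ] [0.4393 0.0914] ctr [0.4477 0.1093]
110.34675555963928 109.65846653361783 110.09006448521427 112.38073447344901 [np.float64(0.027318909096014657), np.float64(0.02620419075417153), np.float64(0.02819874071968718), np.float64(0.027901255785611492)]
[0.4475 0.1093] [0.4469 0.1096]
t 29.72 tcp [0.452  0.1068 0.238 ] yaw 97.86222274678708 gap 1.0011515496275922 F [0.6142 0.1097 0.2155] q [-0.0092  0.3187  1.8275 -0.0003  0.9946 -0.1463]
delta units [ 0.0104 -0.0075  0.27  ] turn units -0.35387518380470473
```

```bash
python3 plan.py 0.4475 0.1094 0.10 110.3
```

```text
t 29.72 tcp [0.452  0.1068 0.238 ] yaw 97.86222274678708 gap 1.0011515496275922 F [0.6142 0.1097 0.2155] q [-0.0092  0.3187  1.8275 -0.0003  0.9946 -0.1463]
delta units [ 0.0081 -0.0104  0.345 ] turn units -0.4341603293964438
```

Request:
move_arm(deltas=[[0.005,-0.005,0.05,-0.1,100],[0.008,-0.01,0.12,-0.2,100],[0.008,-0.01,0.18,-0.3,100],[0.008,-0.01,0.24,-0.435,100],[0.008,-0.01,0.29,-0.435,100],[0.008,-0.01,0.33,-0.435,100],[0.008,-0.01,0.345,-0.435,100],[0.008,-0.01,0.345,-0.435,100]])

```text
t: 30.38
tcp_pos: [0.4461, 0.1098, 0.0985]
tool_rot: [0.571, 0.821, -0.001, -0.001]
force: [-0.1, 0.2, 0.1]
finger_gap: 1.0
```

```bash
python3 look.py w18; python3 plan.py 0.4475 0.1094 0.022 110.3
```

```text
30.3833 [0.4461 0.1098 0.0985] [-0.0027  0.566   1.9642 -0.0001  0.6145 -0.3579] [-0.1097  0.1746  0.1264] 0.9996153636852055
t 30.43 tcp [0.4467 0.1099 0.0995] yaw 110.36929023646013 gap 1.002480806176453 F [-0.2629  0.4353  0.4063] q [-0.0023  0.564   1.9636 -0.0001  0.6152 -0.3578]
delta units [-0.0021  0.0017  0.1938] turn units 0.002418685531429432
```

View pics/w18.png

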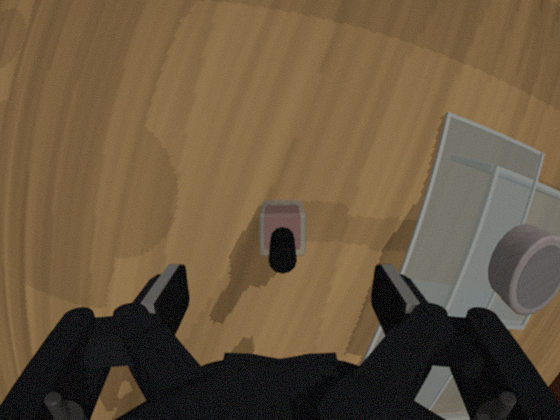

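Request:
move_arm(deltas=[[-0.002,0.002,0.04,0,100],[-0.002,0.002,0.09,0,100],[-0.002,0.002,0.14,0,100],[-0.002,0.002,0.175,0,100],[-0.002,0.002,0.19,0,100],[-0.002,0.002,0.193,0,80],[-0.002,0.002,0.193,0,65],[-0.002,0.002,0.193,0,55]], force=25)

```text
t: 31.1
tcp_pos: [0.4482, 0.11, 0.0237]
tool_rot: [0.571, 0.821, 0.001, 0.001]
force: [0.3, -0.8, 0.4]
finger_gap: 0.603
```

Request:
move_arm(deltas=[[0,0,0,0,50],[0,0,0,0,42],[0,0,0,0,35],[0,0,0,0,25],[0,0,0,0,25],[0,0,0,0,25],[0,0,0,0,25],[0,0,0,0,25]])

```text
t: 31.77
tcp_pos: [0.4476, 0.11, 0.0235]
tool_rot: [0.57, 0.821, 0.0, 0.0]
force: [-0.7, -0.0, 5.6]
finger_gap: 0.347
```

```bash
python3 look.py w19; python3 plan.py 0.4475 0.1094 0.022 110.3
```

```text
31.7667 [0.4476 0.11   0.0235] [-0.0022  0.7276  1.9927 -0.      0.4202 -0.3588] [-0.7471 -0.009   5.5876] 0.34689323702935854
t 31.82 tcp [0.4477 0.11   0.0235] yaw 110.43082878995233 gap 0.3480548944871782 F [-0.3173 -0.9874  7.1563] q [-0.0022  0.7276  1.9927 -0.      0.4202 -0.3588]
delta units [-0.0013 -0.0009  0.0037] turn units 0.004566786282136803
```

View pics/w19.png

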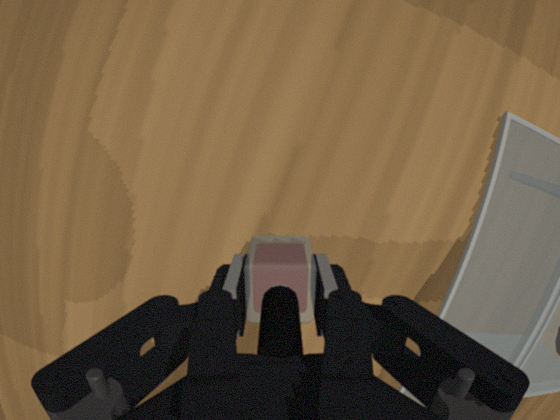

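Request:
move_arm(deltas=[[0,0,-0.02,0,25],[0,0,-0.07,0,25],[0,0,-0.14,0,25],[0,0,-0.21,0,25],[0,0,-0.29,0,25],[0,0,-0.37,0,25],[0,0,-0.43,0,25],[0,0,-0.45,0,25]])

```text
t: 32.48
tcp_pos: [0.449, 0.1101, 0.2066]
tool_rot: [0.57, 0.821, 0.002, 0.003]
force: [-0.2, -0.2, -1.3]
finger_gap: 0.35
```

```bash
python3 plan.py 0.625 -0.0085 0.2 98
```

```text
t 32.48 tcp [0.449  0.1101 0.2066] yaw 110.43772303815214 gap 0.35007423170955715 F [-0.2039 -0.1747 -1.3001] q [-0.002   0.3633  1.8727  0.0001  0.8983 -0.3588]
delta units [-0.4314  0.3085  0.0197] turn units 0.4341584369338145
```

Request:
move_arm(deltas=[[-0.03,0.02,0,0,25],[-0.08,0.055,0,0.05,25],[-0.15,0.105,0,0.12,25],[-0.22,0.155,0,0.2,25],[-0.29,0.205,0,0.28,25],[-0.35,0.25,0,0.36,25],[-0.4,0.285,0,0.43,25],[-0.43,0.308,0,0.434,25]])

```text
t: 33.15
tcp_pos: [0.6251, -0.0112, 0.1999]
tool_rot: [0.657, 0.754, -0.001, -0.0]
force: [0.2, 0.1, -0.6]
finger_gap: 0.346
```

Request:
move_arm(deltas=[[0,0,0,0,25],[0,0,0.04,0,25],[0,0,0.08,0,25],[0,0,0.11,0,25],[0,0,0.13,0,25],[0,0,0.14,0,25],[0,0,0.14,0,25],[0,0,0.14,0,25]])

```text
t: 33.82
tcp_pos: [0.623, -0.0081, 0.1468]
tool_rot: [0.656, 0.755, 0.0, 0.0]
force: [-0.7, 0.6, -0.9]
finger_gap: 0.346
```

```bash
python3 look.py w20; python3 plan.py 0.625 -0.0085 0.1185 98
```

```text
33.8167 [ 0.623  -0.0081  0.1468] [-0.1921  0.6407  1.5215  0.      0.9794 -0.3319] [-0.6524  0.6174 -0.9012] 0.3462159884048101
t 33.87 tcp [ 0.6234 -0.0082  0.1473] yaw 98.00936287096454 gap 0.3511698334315891 F [ 0.5928 -0.5004  0.2102] q [-0.1921  0.64    1.521   0.      0.9794 -0.3319]
delta units [-0.0014  0.0039  0.0721] turn units 0.0003268258515412015
```

View pics/w20.png

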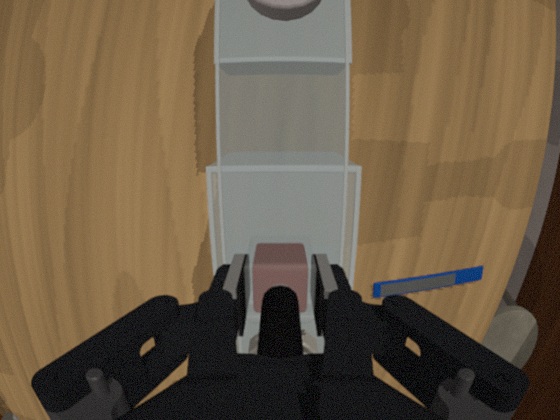

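Request:
move_arm(deltas=[[0,0.004,0.02,0,25],[0,0.004,0.035,0,25],[0,0.004,0.048,0,25],[0,0.004,0.058,0,25],[0,0.004,0.064,0,25],[0,0.004,0.066,0,25],[0,0.004,0.066,0,25],[0,0.004,0.066,0,25]])

```text
t: 34.53
tcp_pos: [0.6246, -0.008, 0.1204]
tool_rot: [0.656, 0.755, 0.0, 0.0]
force: [0.4, -0.4, -0.5]
finger_gap: 0.349
```

Request:
move_arm(deltas=[[0,0,0.002,0,25],[0,0,0.004,0,25],[0,0,0.006,0,25],[0,0,0.008,0,25],[0,0,0.008,0,25],[0,0,0.008,0,25],[0,0,0.008,0,25],[0,0,0.008,0,25]])

```text
t: 35.2
tcp_pos: [0.6247, -0.008, 0.1185]
tool_rot: [0.656, 0.755, 0.0, 0.0]
force: [-1.8, 0.3, 5.5]
finger_gap: 0.344
```

```bash
python3 plan.py 0.625 -0.0085 0.1185 98
```

```text
t 35.2 tcp [ 0.6247 -0.008   0.1185] yaw 98.00094746431984 gap 0.34418080277040175 F [-1.7627  0.2995  5.4997] q [-0.1914  0.6811  1.5351 -0.0001  0.9245 -0.331 ]
delta units [-0.0013  0.0006  0.0001] turn units 3.307274385244696e-05
```

Contact at the expected height; release gently and rise straight past the cap.

Request:
move_arm(deltas=[[0,0,0,0,30],[0,0,0,0,40],[0,0,0,0,55],[0,0,0,0,70],[0,0,0,0,85],[0,0,0,0,100],[0,0,0,0,100],[0,0,0,0,100]])

```text
t: 35.87
tcp_pos: [0.6244, -0.008, 0.117]
tool_rot: [0.656, 0.755, -0.0, -0.0]
force: [0.1, -0.5, -0.4]
finger_gap: 0.999
```

Request:
move_arm(deltas=[[0,0,-0.05,0,100],[0,0,-0.11,0,100],[0,0,-0.18,0,100],[0,0,-0.25,0,100],[0,0,-0.32,0,100],[0,0,-0.39,0,100],[0,0,-0.42,0,100],[0,0,-0.42,0,100]])

```text
t: 36.53
tcp_pos: [0.6265, -0.0083, 0.2894]
tool_rot: [0.656, 0.755, 0.002, 0.004]
force: [0.6, 1.0, 0.1]
finger_gap: 0.998
```

```bash
python3 look.py w21; python3 look.py s21 scene; python3 crop.py s21 180 130 380 320 3
```

```text
36.5333 [ 0.6265 -0.0083  0.2894] [-0.1914  0.4795  1.3799  0.      1.2739 -0.331 ] [0.6038 1.0316 0.0802] 0.9980390093884429
36.5833 [ 0.6252 -0.0081  0.2869] [-0.1914  0.4817  1.3831  0.      1.2729 -0.331 ] [-1.09    0.4092  0.2916] 1.0028377109506288
```

View pics/w21.png

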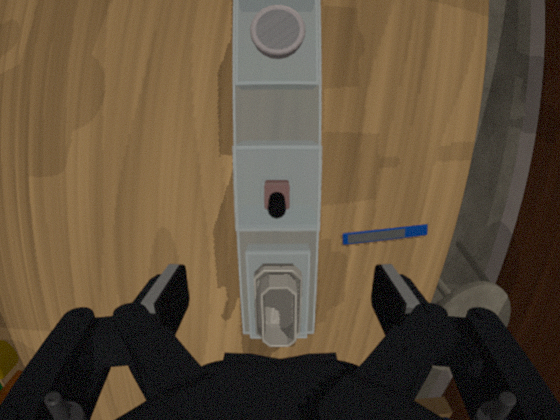

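View pics/s21_c180_130.png

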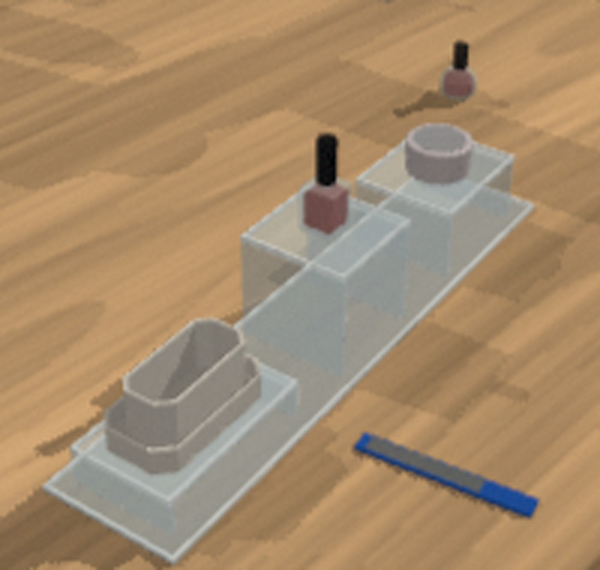

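```bash
python3 look.py t21 top; python3 crop.py t21 170 165 370 285 4; python3 crop.py w21 225 235 325 355 5
python3 - <<'E'
from h import *
c=dict(np.load("pics/w21.npz")); f=True
print("tin",onz(c,277,30,.093,f),"cap",onz(c,276.5,207,.171,f))
print("mid edges",onz(c,234,82,.065,f),onz(c,321,84,.065,f))
print("high",np.mean([onz(c,*a,.095,f) for a in[(236,147),(321,147),(322,229),(234,229)]],0))
E
```

```text
36.6333 [ 0.6242 -0.0079  0.285 ] [-0.1915  0.4834  1.3853 -0.      1.2728 -0.331 ] [ 0.3832 -0.0508 -0.8232] 0.9996919360579875
tin [0.6028 0.1537 0.093 ] cap [ 0.6247 -0.0067  0.171 ]
mid edges [0.5639 0.0973 0.065 ] [0.6572 0.108  0.065 ]
high [ 0.6266 -0.008   0.095 ]
```

View pics/w21_c225_235.png

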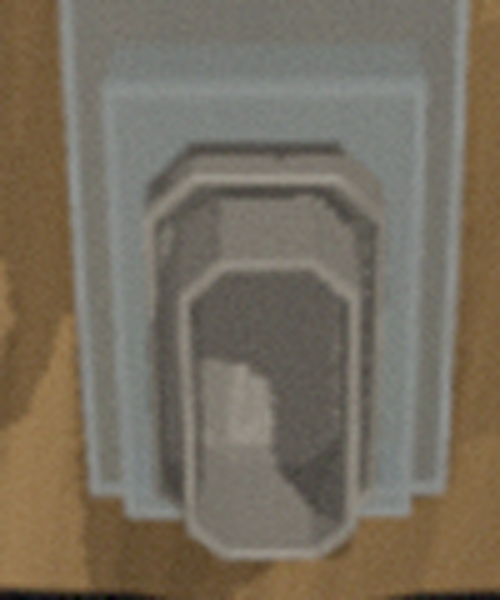

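View pics/t21_c170_165.png

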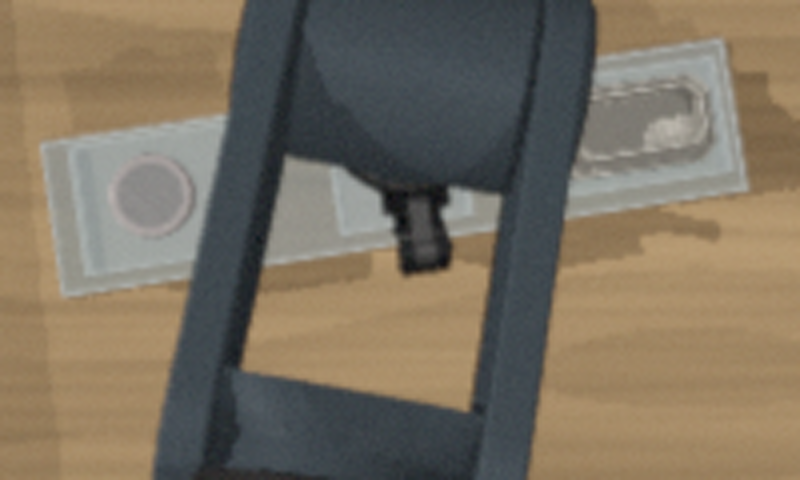

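Run:
```python
from h import *
c=dict(np.load("pics/w21.npz"))
u=np.array([-.139,.990]);v=np.array([.990,.139])
def L(a,b,z):
    r=onz(c,225+(a-2)/5,235+(b-2)/5,z,True)[:2]-[.6485,-.171]; return np.array([r@u,r@v])
D=np.array([L(*a,.083) for a in[(237,262),(300,262),(352,300),(355,520),(315,558),(225,558),(188,525),(182,300)]])
print("dish centre (along,lat)",D.mean(0),D[[0,1,4,5],0],"z.083"); print(D)
for a in[(190,176),(340,178),(145,222),(383,225)]: print("tray",L(*a,.055))
for a in[(105,80),(424,80),(412,515),(128,517)]: print("low",L(*a,.035))
```

```text
dish centre (along,lat) [-0.0013  0.0009] [ 0.0441  0.044  -0.0475 -0.0473] z.083
[[ 0.0441 -0.0066]
 [ 0.044   0.0083]
 [ 0.0333  0.0208]
 [-0.0345  0.023 ]
 [-0.0475  0.0128]
 [-0.0473 -0.0109]
 [-0.036  -0.0203]
 [ 0.0335 -0.0199]]
tray [ 0.0531 -0.0187]
tray [0.0524 0.0189]
tray [ 0.0399 -0.0304]
tray [0.0388 0.03  ]
low [ 0.0708 -0.0411]
low [0.0705 0.0412]
low [-0.0712  0.0432]
low [-0.0715 -0.0409]
```

```bash
python3 -c "
from station import manip
s=manip.sense();print(s['t'],s['force'],s['qd']);print(manip.sign_off())"
```

```text
36.6833 [ 0.07552771 -0.16764382 -1.22001788] [-0.00103279  0.01851847  0.01327022  0.00049191  0.00174794  0.00061954]
the job is handed in; nothing more can be done
None
```

The job is done and handed in at about 36.7 s. I parked the tin on the chest top and moved the tray to the lowest step. I then put the tin on the middle step, turned the dish and nested it in the tray, and stood the square bottle on the highest step.

| Thing | Last measured offset from where it belongs |
|---|---|
| Tray | about 1–3 mm from the low step's centre |
| Dish | about 2 mm from the tray's centre, long sides parallel |
| Tin | about 2 mm from the middle step's centre |
| Square bottle | about 2 mm from the high step's centre |

- **Setting down:** the tin, the dish and the bottle each met the surface within about 1 mm of the expected height before I let go. The tray showed no clear contact force before release, but it went down to within about 1 mm of its expected height. The last scene picture shows the tray and dish level, and the tin and bottle upright.
- **One check disagreed:** a slanting view halfway through put the tin about 6 mm off the step's centre. The later, straighter view says about 2 mm, and both are within the 15 mm allowed.
- **Not measured at the end:** I did not re-measure the three bystanders. The round bottle and the nail file look undisturbed in the last scene picture, and the arm made no contact near the tweezers. The last top view was partly hidden by the arm.

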